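Turn two stuck loaves out of their mould by rapping it

ROBOT

A 7-joint arm with a two-finger parallel gripper is mounted at the origin on the work surface. World frame = base frame: x ahead of the robot, y to its left, z up, the work surface at z = 0. Lengths are in mm, angles in rad, forces in N, time in s.
With the tool pointing down it reaches from about 400 to 875 mm from the base axis. Payload 4.4 kg.
Tool frame: the origin (TCP) lies at the very end of the fingers, on their centre line; the grasp point (between the pads) lies 19 mm behind it; y points along the fingers, z is the direction in which the jaws open and shut, and the axes are right-handed (so a half turn about y gives the same grasp; the last joint's range is limited). The gripper opens to 85 mm and grips with 20 to 120 N. Pads are 22 mm wide; open, the fingers measure 114 mm over their backs; the gripper's body (76 mm by 85 mm) begins 54 mm behind the grasp point. The pads swing forward as they close: fully open they stand 13 mm farther back than shut.
Start: joints at [1.253, 0.628, 0.038, 1.517, -0.027, 0.996, -0.02], TCP at [161.973, -629.51, 231.313] pointing down, gripper open.
Joint ranges: [-3.06, 3.06], [-0.37, 2.12], [-1.25, 1.32], [0.18, 2.47], [-1.1, 4.24], [0.23, 1.98], [-2.94, 2.94]. Speed limits (rad/s): [2.57, 2.57, 3.14, 3.14, 3.14, 3.14, 3.14].

INTERFACE

Orientations are given as [roll, pitch, yaw] about the fixed x, y, z axes, in that order (R = Rz(yaw) Ry(pitch) Rx(roll)).
In Python, from cell import read_state, get_image, finish_job gives the robot as it stands. The module is installed in compiled form; this text tells all that it offers.
- The arm moves only by the tool servo_tool, never from a script. Its argument "increments" is a list of rows, each an object of numbers: "dx", "dy", "dz": the shift along the world's x, y, z in cm; "ax", "ay", "az": the turn, a rotation vector about the world's x, y, z in rad; "claw": the closure, from -1 (fully open) to 1 (shut). A call has 1 to 8 rows; each row is the pose to reach, as a shift and turn from the pose commanded when the call began; what a row does not reach only later rows make up. A row lasts 1/12 s, in which the tool goes at most 41.7 mm and 7.16 degrees, less where a joint would pass 70% of its speed; a pose out of reach is approached as far as the arm can. A call with a gripper value outside its range is refused whole. The fingers move at their own pace and stop on an object; the grip force is fixed at half the most. Time passes only in rows, so rows that repeat a pose let the fingers close. It gives the time, the measured TCP pose, the force and the opening at its end, in the units of the state.
- read_state(): the state, without advancing time (a new reading comes with each control period).
- get_image(name): name is "side" or "top" or "wrist"; returns a dict with "color" (384x512x3 uint8, red, green, blue), "fov_y" (degrees; the focal length in pixels is half the picture's height over the tangent of half this angle, whatever the lens; pixels are square), "cx", "cy" (the principal point, pixels), "R" (3x3) and "t" (3): a world point X has camera coordinates R X + t. Camera axes: x right, y down, z forward; pixel columns grow to the right and rows downward; lengths in mm; the calibration is good to about 2 mm. The wrist camera is an equidistant fisheye: a pixel r from the principal point sees the ray r / f radians off the axis. A picture is of the moment at which its call begins. There is no depth.
- finish_job(): hands the job in, once; it reports no verdict.
The state is a dict: "clock": time; "qpos": joint angles; "qd": joint speeds; "tau": joint torques, N m; "eef_pos": TCP position; "tool_rot": TCP orientation; "force": force on the tool from outside, world axes, zero at the start; "torque": the same for the moment, N m; "width": finger opening in mm.
Only numpy, scipy, OpenCV 4.12 (cv2) and the standard library are available. Lean on these libraries where they do the work, as an engineer would, in place of code of your own. Each camera call takes 0.05 s, during which the arm holds its last target.

TASK

Turn the two little loaves out of the two-loaf mould: take the mould from the oven tray, hold it upside down over the wooden board, rap its rim sharply on the board until both loaves drop free, lift it straight off them and lay the empty mould flat back on the oven tray, upside down or right way up. The loaves must be left lying flat on the board, bottoms up, and may not be touched by the gripper or let fall from above the board. Set the mould down gently whenever you let go of it, never dropping or toppling it, and leave everything else where it stands.

Things in the scene. Friction and masses are not known exactly. Their poses are not given: they have to be found in the camera images.
- mould: The mould: an open-topped oblong aluminium box lined with dark silicone, 170 mm long (its x), 64 wide (its y), 50 high (its z); origin at the centre of its underside, z out of the open mouth. Outer walls flat and upright, 5 mm thick: grip it across its width anywhere. Two cavities along x, parted by a 6 mm web, centres at x = +-41.5 mm, floors 5 mm up. 0.4 kg empty at most, loaves 0.14 kg more.
- mould_mouth (a point): Centre of the mould's open mouth (its z = 50 mm). Springy silicone lips 1 to 6 mm below the rim, along the long sides of each cavity, overlap the loaf's top edge by 1.5 mm and carry twice its weight: turning over, carrying or soft setting down does not free it. Stopping the upside-down mould dead on the board from about 0.2 m/s does (0.25 is a sound rap; repeat if one stays).
- mould_end (a point): Middle of the mould's flat +x end face (64 x 50 mm; the -x end is alike), 25 mm above its underside. The mould stands steadily on either end or long side. To turn it over with the gripper never beyond 45 degrees of tilt: grip across the width, swing a quarter turn about the width axis, stand it on its end, take it again from the other side and swing a second quarter turn the same way.
- loaf1: A small loaf, golden with a brown top, 72 x 49 x 39 mm (its x, y, z), 70 g, origin at the centre of its underside, z to its brown top. It starts in the mould's +x cavity, 2.5 mm of play all round, top 6 mm below the rim. With the mould upside down and flat on the board a stuck loaf has its origin 65 mm above the counter, a freed one 59 mm.
- loaf2: The other loaf, just the same, in the mould's -x cavity.
- board: Fixed wooden turning-out board, 300 mm (its x) by 220 mm (its y), 20 mm thick, with darker end battens; origin at the centre of its underside on the counter. A narrow ring cutter stands on it near its +y long edge.
- tray: Fixed black oven tray, 330 mm (its x) by 230 mm (its y) outside, sheet floor 3 mm thick, walls 4 mm thick standing 16 mm above the counter; origin at the centre of its underside on the counter. The mould starts on it, the wide ring cutter stands near its +x end. Tray and board change sides from start to start.
- cutter: Bystander: wide steel ring cutter, 68 mm across, 30 mm high, on the oven tray; origin at the centre of its underside.
- cutter2: Bystander: narrow steel ring cutter, 54 mm across, 30 mm high, on the board; origin at the centre of its underside.
- dredger: Bystander: steel flour dredger with domed perforated top, 69 mm across, 116 mm high, side handle reaching 60 mm from its axis, standing on the counter between tray and board; origin at the centre of its underside.
- bowl: Bystander: steel mixing bowl, 180 mm across, 85 mm high, on the counter to the left (+y); origin at the centre of its underside.
- small_tin: Bystander: empty square aluminium tin, 90 x 90 mm, 45 mm high, with one cavity, on the counter to the right (-y); origin at the centre of its underside.
- scraper: Bystander: white half-moon dough scraper, about 125 x 100 mm, 5 mm thick, flat on the counter between tray and board; origin on its underside.
- rolling_pin: Bystander: wooden rolling pin, 470 mm long (its y), 56 mm thick, beyond tray and board; origin at the middle of its underside.
Mind the look-alikes: they are no part of the job. What is shaped like the loaf2 but red is not meant.

How it is judged:
By the outcome, as a careful person would: the job done as asked, in the order asked, and still so for the second after the job is handed in, with the robot touching nothing.
It also fails if it takes over 70 s, if anything falls off the work surface, if the arm or the gripper's body presses on something with over 40 N, if the wrist force passes 120 N, or if a joint passes its speed limit or range.

## Working session

There is one attempt and no reset: what is moved stays moved. The work goes in short steps, Python scripts to look and compute and a tool call to move; the robot and the scene stay as the last step left them, time stands still between calls to the robot, and variables do not carry over. Pictures are saved under pics/ and viewed, and the job is handed in when it is done.

Besides the shell and the picture viewer there is one more tool, called by a JSON object that holds its "op" and its "data". servo_tool: Moves the arm, as the interface text tells. Its arguments: {"type":"object","properties":{"increments":{"type":"array","items":{"type":"object","properties":{"dx":{"type":"number"},"dy":{"type":"number"},"dz":{"type":"number"},"ax":{"type":"number"},"ay":{"type":"number"},"az":{"type":"number"},"claw":{"type":"number"}}}}},"required":["increments"]}

```bash
mkdir -p pics; python3 - <<'E'
from cell import *
import cv2,json
s=read_state();print(s)
for n in ["side","top","wrist"]:
    g=get_image(n);cv2.imwrite(f"pics/{n}0.png",g["color"][:,:,::-1]);print(n,g["fov_y"],g["cx"],g["cy"],g["R"],g["t"])
E
```

```text
{'clock': 0.0, 'qpos': array([ 1.25318969,  0.62936553,  0.03843696,  1.51838498, -0.02701111,
        0.99630096, -0.02000434]), 'qd': array([-2.31194046e-05, -1.37048579e-03,  4.38197669e-04, -2.03954521e-04,
       -1.16109251e-03,  1.14022228e-04, -1.78610660e-04]), 'tau': array([-3.63999670e-04, -5.63410485e+01,  1.22645460e+00, -1.93440682e+01,
        1.10993240e-02,  1.05964343e-02,  4.96784438e-06]), 'eef_pos': array([ 161.82458344, -628.87509511,  230.371003  ]), 'tool_rot': array([-1.57273729e+00, -1.48307644e-05, -2.88979274e+00]), 'force': array([ 0.23981963, -0.33941612, -0.06480909]), 'torque': array([ 0.01215661, -0.02541459,  0.0578462 ]), 'width': 85.23759580586375}
side 51.428136323053934 252.49228328499794 192.73958897410122 [[-0.74454961 -0.6673757   0.01598597]
 [-0.36389932  0.38567111 -0.84784142]
 [ 0.55966344 -0.63707728 -0.53000884]] [379.28383291 245.50192334 916.20906406]
top 48.262893533527645 252.79831793346372 188.44277140609685 [[-9.21133789e-04 -9.99993195e-01 -3.57220298e-03]
 [-9.81105065e-01  1.59485092e-03 -1.93469141e-01]
 [ 1.93473522e-01  3.32649547e-03 -9.81099858e-01]] [ -10.2657198   499.07488473 1338.11806974]
wrist 65.70646984690485 249.5685105169699 189.4283970676978 [[ 0.24869399 -0.96858062 -0.00169496]
 [-0.91721769 -0.23606756  0.32091091]
 [-0.31122822 -0.07825396 -0.94710787]] [-649.62569474  -40.57016859  381.24062195]
```

View pics/top0.png

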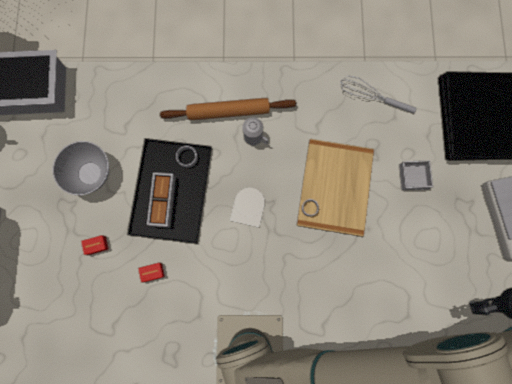

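View pics/side0.png

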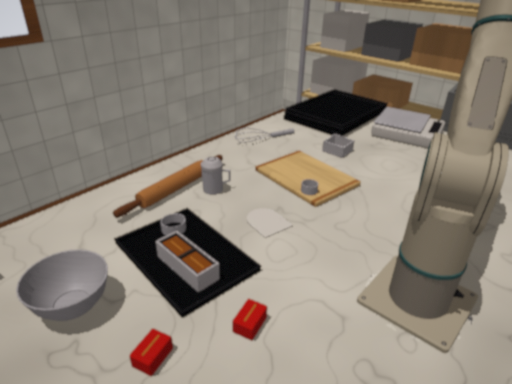

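View pics/wrist0.png

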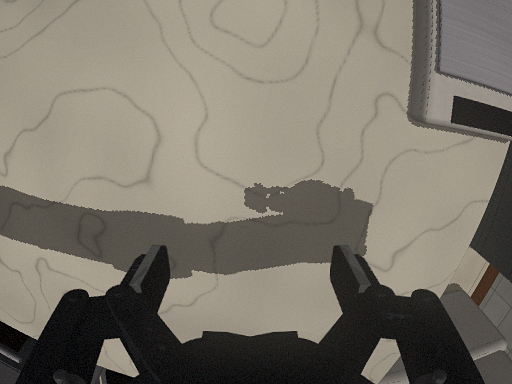

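Top view: the mould is on the black tray at about (161,199) with two golden loaves in it. The red blocks at (95,245) and (151,272) are loaf-shaped decoys and not meant. The board is at (336,188), with the narrow cutter at (311,208). The wide cutter is on the tray at (187,156), and the dredger is at (253,130). Next I measure.

```bash
cat > h.py <<'E'
import numpy as np,cv2
from cell import *
def ray(g,u,v):
    f=g["color"].shape[0]/2/np.tan(np.radians(g["fov_y"]/2))
    d=np.array([(u-g["cx"])/f,(v-g["cy"])/f,1.0]);R=np.array(g["R"]);
    return -R.T@np.array(g["t"]),R.T@d
def onz(g,u,v,z):
    o,d=ray(g,u,v);return o+d*(z-o[2])/d[2]
def proj(g,X):
    f=g["color"].shape[0]/2/np.tan(np.radians(g["fov_y"]/2))
    c=np.array(g["R"])@np.array(X,float)+g["t"];return c[:2]/c[2]*f+[g["cx"],g["cy"]]
def rect(g,m,z):
    cs,_=cv2.findContours(m.astype(np.uint8),cv2.RETR_EXTERNAL,cv2.CHAIN_APPROX_NONE)
    c=max(cs,key=cv2.contourArea)
    P=np.array([onz(g,*p[0],z)[:2] for p in c],np.float32)
    return cv2.minAreaRect(P),c
E
python3 - <<'E'
from h import *
g=get_image("top");im=g["color"];hsv=cv2.cvtColor(im,cv2.COLOR_RGB2HSV)
cv2.imwrite("pics/crop1.png",cv2.resize(im[130:250,120:390,::-1],None,fx=2.9,fy=2.9,interpolation=cv2.INTER_CUBIC))
U,V=np.meshgrid(np.arange(512),np.arange(384))
dark=(hsv[...,2]<60)&(U>120)&(U<220)&(V>130)&(V<250)
dk=cv2.morphologyEx(dark.astype(np.uint8),cv2.MORPH_CLOSE,np.ones((25,25)))
print("tray",rect(g,dk,16)[0])
br=(hsv[...,0]<25)&(hsv[...,1]>70)&(U>285)&(U<385)&(V>130)&(V<245)
br=cv2.morphologyEx(br.astype(np.uint8),cv2.MORPH_CLOSE,np.ones((9,9)))
print("board",rect(g,br,20)[0])
lo=(hsv[...,1]>100)&(hsv[...,2]>60)&(hsv[...,0]<25)&(U>140)&(U<180)&(V>165)&(V<230)
n,l,st,c=cv2.connectedComponentsWithStats(lo.astype(np.uint8))
for i in range(1,n):
  if st[i,4]>30: print("loaf",c[i],st[i],onz(g,*c[i],47))
lo2=cv2.morphologyEx(lo.astype(np.uint8),cv2.MORPH_CLOSE,np.ones((7,7)));print(rect(g,lo2,47)[0])
lt=(hsv[...,1]<60)&(hsv[...,2]>85)&(U>144)&(U<178)&(V>168)&(V<230)
lt=cv2.morphologyEx((lt|lo).astype(np.uint8),cv2.MORPH_CLOSE,np.ones((7,7)));print("mould",rect(g,lt,53)[0])
for n,u,v,z in [("cutter2",311,208,35),("cutter",187,156,33),("dredger",253,126,110)]: print(n,onz(g,u,v,z))
print(im[172:230:4,150:176:3].mean(2).astype(int))
E
```

```text
tray ((501.9634094238281, 263.2224426269531), (229.53900146484375, 328.56829833984375), 82.78075408935547)
board ((511.99993896484375, -284.7181396484375), (218.86842346191406, 299.2418518066406), 80.44417572021484)
loaf [161.21974522 186.66242038] [154 176  16  23 314] [505.77234328 286.28288483  47.        ]
loaf [158.32484076 211.46815287] [150 200  17  23 314] [424.59401177 292.29430795  47.        ]
((466.01416015625, 289.1853332519531), (46.42469024658203, 153.3755645751953), 85.89672088623047)
mould ((465.08978271484375, 288.7061462402344), (69.01900482177734, 174.9369354248047), 85.63068389892578)
cutter2 [ 436.92072144 -199.23457864   35.        ]
cutter [612.45614224 207.81232767  33.        ]
dredger [689.46187465 -11.935477   110.        ]
[[ 39  89 100  85  71  55  56  43  42]
 [ 33 147  55  62  50  47  50 136  55]
 [ 29 123  75  94 113  94  92 153  57]
 [ 40 114  90  95 115  95  77 131  41]
 [ 74  85  95  95 108  92  80 122  39]
 [ 90  60  97  95 105  97  95  88  37]
 [116  42  85  89  94  92  98  77  11]
 [134  36  42  43  44  48 123  67   5]
 [131  76  97 109  94  92 141  57   0]
 [115  91  96 110  96  90 132  52   0]
 [ 99  95  97 111  96  72 120  45   0]
 [ 59 100 100 109  98  84 120  39  16]
 [ 58  98  99  97  96  85  78  26  15]
 [156 154 156 156 142 139  79  22  35]
 [ 43  41  33  14  20  23  29  11  37]]
```

View pics/crop1.png

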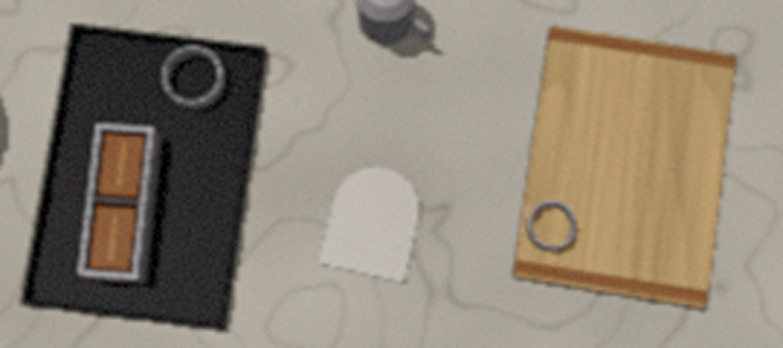

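```bash
python3 - <<'E'
from h import *
from scipy.spatial.transform import Rotation as Ro
s=read_state();g=get_image("wrist")
R=np.array(g["R"]);o=-R.T@np.array(g["t"]);T=Ro.from_euler('xyz',s["tool_rot"]).as_matrix()
print(T.round(3)); print("cam in tool",T.T@(o-s["eef_pos"]),"cam axis in tool",T.T@R[2])
E
```

```text
[[-0.968 -0.     0.249]
 [-0.249  0.001 -0.968]
 [ 0.    -1.    -0.001]]
cam in tool [ -83.59421507 -142.48910062    0.60413188] cam axis in tool [ 3.20871268e-01  9.47122792e-01 -2.15099930e-04]
```

{"op": "servo_tool", "data": {"increments": [{"dx": 24,"dy": 20,"dz": 5,"az": -0.325},{"dx": 24,"dy": 20,"dz": 5,"az": -0.325},{"dx": 24,"dy": 20,"dz": 5,"az": -0.325},{"dx": 24,"dy": 20,"dz": 5,"az": -0.325},{"dx": 24,"dy": 20,"dz": 5,"az": -0.325},{"dx": 24,"dy": 20,"dz": 5,"az": -0.325},{"dx": 24,"dy": 20,"dz": 5,"az": -0.325},{"dx": 24,"dy": 20,"dz": 5,"az": -0.325}]}}

```text
invalid input at $.increments[0]: expected keys dx, dy, dz, ax, ay, az, claw
```

{"op": "servo_tool", "data": {"increments": [{"dx": 11,"dy": 30},{"dx": 11,"dy": 30},{"dx": 11,"dy": 30},{"dx": 11,"dy": 30},{"dx": 11,"dy": 30},{"dx": 11,"dy": 30},{"dx": 11,"dy": 30},{"dx": 11,"dy": 30}]}}

```text
invalid input at $.increments[0]: expected keys dx, dy, dz, ax, ay, az, claw
```

{"op": "servo_tool", "data": {"increments": [{"dx": 24,"dy": 20,"dz": 5,"ax": 0,"ay": 0,"az": -0.325,"claw": -1},{"dx": 24,"dy": 20,"dz": 5,"ax": 0,"ay": 0,"az": -0.325,"claw": -1},{"dx": 24,"dy": 20,"dz": 5,"ax": 0,"ay": 0,"az": -0.325,"claw": -1},{"dx": 24,"dy": 20,"dz": 5,"ax": 0,"ay": 0,"az": -0.325,"claw": -1},{"dx": 24,"dy": 20,"dz": 5,"ax": 0,"ay": 0,"az": -0.325,"claw": -1},{"dx": 24,"dy": 20,"dz": 5,"ax": 0,"ay": 0,"az": -0.325,"claw": -1},{"dx": 24,"dy": 20,"dz": 5,"ax": 0,"ay": 0,"az": -0.325,"claw": -1},{"dx": 24,"dy": 20,"dz": 5,"ax": 0,"ay": 0,"az": -0.325,"claw": -1}]}}

```text
clock: 0.92
eef_pos: [406.7, -425.3, 282.0]
tool_rot: [-1.573, 0.003, 3.074]
force: [0.9, -0.1, -0.3]
width: 85.3
```

{"op": "servo_tool", "data": {"increments": [{"dx": 11,"dy": 30,"dz": 0,"ax": 0,"ay": 0,"az": 0,"claw": -1},{"dx": 11,"dy": 30,"dz": 0,"ax": 0,"ay": 0,"az": 0,"claw": -1},{"dx": 11,"dy": 30,"dz": 0,"ax": 0,"ay": 0,"az": 0,"claw": -1},{"dx": 11,"dy": 30,"dz": 0,"ax": 0,"ay": 0,"az": 0,"claw": -1},{"dx": 11,"dy": 30,"dz": 0,"ax": 0,"ay": 0,"az": 0,"claw": -1},{"dx": 11,"dy": 30,"dz": 0,"ax": 0,"ay": 0,"az": 0,"claw": -1},{"dx": 11,"dy": 30,"dz": 0,"ax": 0,"ay": 0,"az": 0,"claw": -1},{"dx": 11,"dy": 30,"dz": 0,"ax": 0,"ay": 0,"az": 0,"claw": -1}]}}

```text
clock: 1.58
eef_pos: [513.1, -124.6, 281.4]
tool_rot: [-1.573, 0.001, 3.073]
force: [0.6, 0.1, 0.7]
width: 85.2
```

```bash
python3 -c "
from h import *
s=read_state()
for k in s: print(k,np.round(s[k],3))"
```

```text
clock 1.583
qpos [ 0.139  0.396  0.067  1.793 -0.034  0.953 -1.419]
qd [-0.551  0.045 -0.041 -0.075  0.05   0.029 -0.622]
tau [  3.345 -43.983   1.777 -18.189   0.103   0.073   0.43 ]
eef_pos [ 513.144 -124.582  281.428]
tool_rot [-1.573e+00  1.000e-03  3.073e+00]
force [0.601 0.11  0.669]
torque [ 0.025 -0.049  0.01 ]
width 85.245
```

{"op": "servo_tool", "data": {"increments": [{"dx": -2,"dy": 33,"dz": -2,"ax": -0.05,"ay": -0.7,"az": 0,"claw": -1},{"dx": -2,"dy": 33,"dz": -2,"ax": -0.05,"ay": -0.7,"az": 0,"claw": -1},{"dx": -2,"dy": 33,"dz": -2,"ax": -0.05,"ay": -0.7,"az": 0,"claw": -1},{"dx": -2,"dy": 33,"dz": -2,"ax": -0.05,"ay": -0.7,"az": 0,"claw": -1},{"dx": -2,"dy": 33,"dz": -2,"ax": -0.05,"ay": -0.7,"az": 0,"claw": -1},{"dx": -2,"dy": 33,"dz": -2,"ax": -0.05,"ay": -0.7,"az": 0,"claw": -1},{"dx": -2,"dy": 33,"dz": -2,"ax": -0.05,"ay": -0.7,"az": 0,"claw": -1},{"dx": -2,"dy": 33,"dz": -2,"ax": -0.05,"ay": -0.7,"az": 0,"claw": -1}]}}

```text
clock: 2.25
eef_pos: [504.6, 21.6, 278.5]
tool_rot: [-1.512, 0.515, 3.065]
force: [0.4, 0.6, 0.1]
width: 85.7
```

{"op": "servo_tool", "data": {"increments": [{"dx": -4.1,"dy": 9,"dz": -10,"ax": 0,"ay": 0,"az": 0,"claw": -1},{"dx": -4.1,"dy": 9,"dz": -10,"ax": 0,"ay": 0,"az": 0,"claw": -1},{"dx": -4.1,"dy": 9,"dz": -10,"ax": 0,"ay": 0,"az": 0,"claw": -1},{"dx": -4.1,"dy": 9,"dz": -10,"ax": 0,"ay": 0,"az": 0,"claw": -1},{"dx": -4.1,"dy": 9,"dz": -10,"ax": 0,"ay": 0,"az": 0,"claw": -1},{"dx": -4.1,"dy": 9,"dz": -10,"ax": 0,"ay": 0,"az": 0,"claw": -1},{"dx": -4.1,"dy": 9,"dz": -10,"ax": 0,"ay": 0,"az": 0,"claw": -1}]}}

```text
clock: 2.83
eef_pos: [474.3, 123.0, 224.2]
tool_rot: [-1.488, 0.462, 3.071]
force: [-0.3, -0.7, 0.2]
width: 85.4
```

```bash
cat > st.py <<'E'
from h import *
from scipy.spatial.transform import Rotation as Ro
import sys
s=read_state()
for k in ["clock","qpos","eef_pos","tool_rot","force","torque","width"]: print(k,np.round(s[k],3))
T=Ro.from_euler('xyz',s["tool_rot"]).as_matrix();print("a",T[:,1].round(3),"z",T[:,2].round(3))
ims=[]
for n in sys.argv[2:]:
    cv2.imwrite(f"pics/{sys.argv[1]}_{n}.png",get_image(n)["color"][:,:,::-1])
E
python3 st.py a1 wrist side
```

```text
clock 2.833
qpos [-0.879  0.335  0.434  2.325  0.834  0.233 -2.941]
eef_pos [474.325 122.957 224.235]
tool_rot [-1.488  0.462  3.071]
force [-0.323 -0.708  0.195]
torque [0.103 0.456 0.055]
width 85.379
a [ 0.437 -0.113 -0.892] z [-0.106 -0.992  0.074]
```

View pics/a1_wrist.png

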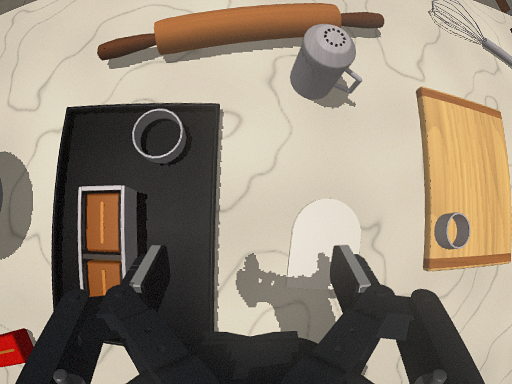

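View pics/a1_side.png

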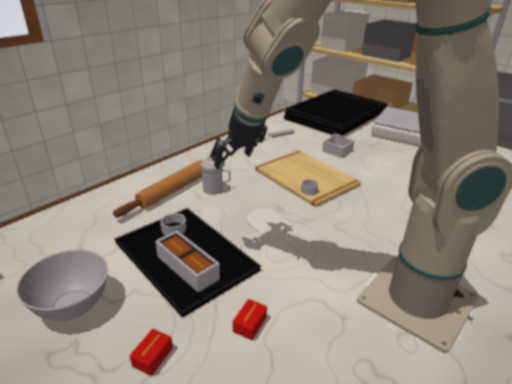

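```bash
cat > kin.py <<'E'
import numpy as np
from scipy.spatial.transform import Rotation as Ro
from scipy.optimize import least_squares
lo=np.array([-3.06,-0.37,-1.25,0.18,-1.1,0.23,-2.94]);hi=np.array([3.06,2.12,1.32,2.47,4.24,1.98,2.94])
def Rz(a): return Ro.from_euler('z',a).as_matrix()
def Ry(a): return Ro.from_euler('y',a).as_matrix()
def fk(q,p,sg):
    h,L1,L2,L3,o1,o7,e1,e2,e6=p
    A=Rz(sg[0]*q[0]+o1)@Ry(q[1])@Rz(sg[1]*q[2])
    x=np.array([0,0,h])+A@[e1,0,L1]
    A=A@Ry(q[3])@Rz(sg[2]*q[4]); x=x+A@[e2,0,L2]
    A=A@Ry(q[5])@Rz(sg[3]*q[6]+o7); x=x+A@[0,0,L3]
    return x,A   # A: col2 = approach
E
cat > data.py <<'E'
D=[([1.25318969,.62936553,.03843696,1.51838498,-.02701111,.99630096,-.02000434],[161.825,-628.875,230.371],[-1.57273729,0,-2.88979274]),
([.139,.396,.067,1.793,-.034,.953,-1.419],[513.144,-124.582,281.428],[-1.573,.001,3.073]),
([-.879,.335,.434,2.325,.834,.233,-2.941],[474.325,122.957,224.235],[-1.488,.462,3.071])]
E
python3 - <<'E'
from kin import *; from data import D
import itertools
# tool: y=approach (A z), tool z = jaw. M maps: tool x = A[:,1]?; absorb with o7: tool z = A[:,0], tool y=A[:,2], tool x = y x z = A2 x A0 = A1
def res(p,sg):
    r=[]
    for q,x,e in D:
        X,A=fk(q,p,sg);T=Ro.from_euler('xyz',e).as_matrix()
        r+=list((X-x)/1.0)+list(500*(A[:,2]-T[:,1]))+list(500*(A[:,0]-T[:,2]))
    return r
out=[]
for sg in itertools.product([1,-1],repeat=4):
  for o1 in [0,np.pi/2,np.pi,-np.pi/2]:
   for o7 in [0,np.pi]:
    try:s=least_squares(res,[340,500,400,330,o1,o7,0,0,0],args=(sg,))
    except Exception as ex: continue
    out.append((s.cost,sg,s.x.round(3)))
out.sort(key=lambda t:t[0])
for o in out[:4]: print(o)
E
```

```text
(np.float64(94.5414788691657), (-1, -1, -1, -1), array([ 3.65612e+02,  5.51875e+02,  3.84189e+02,  3.69572e+02,
       -4.10000e-02, -3.18100e+00,  3.33900e+00,  2.69000e-01,
        0.00000e+00]))
(np.float64(94.54147887114844), (-1, -1, -1, -1), array([ 3.65612e+02,  5.51876e+02,  3.84189e+02,  3.69572e+02,
       -4.10000e-02,  3.10200e+00,  3.33900e+00,  2.69000e-01,
        0.00000e+00]))
(np.float64(94.54147887138258), (-1, -1, -1, -1), array([ 3.65612e+02,  5.51876e+02,  3.84189e+02,  3.69572e+02,
       -4.10000e-02,  3.10200e+00,  3.33900e+00,  2.69000e-01,
        0.00000e+00]))
(np.float64(94.54147887214273), (-1, -1, -1, -1), array([ 3.65612e+02,  5.51876e+02,  3.84189e+02,  3.69572e+02,
       -4.10000e-02, -3.18100e+00,  3.33900e+00,  2.69000e-01,
        0.00000e+00]))
```

```bash
cat >> kin.py <<'E'
P0=[365.6,551.9,384.2,369.6,-.041,-3.181,3.3,.27,0];SG=(-1,)*4
def pose(pad,th,beta,j):
    th,b=np.radians(th),np.radians(beta)
    a=np.array([np.sin(th)*np.cos(b),np.sin(th)*np.sin(b),-np.cos(th)]);z=j*np.array([-np.sin(b),np.cos(b),0])
    return np.array(pad)+28*a,a,z
rng=np.random.default_rng(0)
def ik(tcp,a,z,n=6,seed=None):
    best=(1e9,None)
    def f(q):
        X,A=fk(q,P0,SG);return np.r_[X-tcp,300*(A[:,2]-a),300*(A[:,0]-z)]
    for i in range(n):
        az=np.arctan2(tcp[1],tcp[0])
        q0=np.array([-az,.4,0,1.8,0,.95,rng.uniform(-2.8,2.8)])+rng.normal(0,.25,7)
        if i%3==2: q0[4]+=np.pi*0.9
        if seed is not None and i==0:q0=seed
        q0=np.clip(q0,lo+.06,hi-.06)
        s=least_squares(f,q0,bounds=(lo+.03,hi-.03),max_nfev=80)
        if s.cost<best[0]: best=(s.cost,s.x)
        if s.cost<1: break
    return best
E
python3 - <<'E'
from kin import *
def show(name,P,b):
  for j in (1,-1):
    r=[]
    for th in range(-70,71,10):
        c,q=ik(*pose(P,th,b,j),n=6); r.append((th,'OK' if c<2 else '%d'%min(c,9999)))
    print(name,"beta",b,"j",j,[t for t,o in r if o=='OK'])
show("tray",(433,291,41),-4.2); show("tray far",(497,287,41),-4.2)
for b in (-60,-30,-10,10,):
    show("board stand",(500,-290,150),b)
    show("board low",(500,-290,50),b)
E
```

```text
tray beta -4.2 j 1 [-70, -60, -50, -40, -30, -20, -10, 0, 10, 20, 30, 40, 50, 60, 70]
tray beta -4.2 j -1 [-70, -50, -40, -30, -20, -10, 0, 10, 20, 30, 40, 50, 60, 70]
tray far beta -4.2 j 1 [-60, -50, -40, -30, -20, -10, 0, 10, 20, 30, 40, 50, 60, 70]
tray far beta -4.2 j -1 [-60, -50, -40, -30, -20, -10, 0, 10, 20, 30, 40, 50, 60, 70]
board stand beta -60 j 1 [-60, -50, -40, -30, -20, -10, 0, 10, 20, 30, 40, 50]
board stand beta -60 j -1 [-60, -50, -40, -30, -20, -10, 0, 10, 20, 30, 40, 50]
board low beta -60 j 1 [-60, -50, -40, -30, -20, -10, 0, 10, 20, 30, 40, 50, 60, 70]
board low beta -60 j -1 [-60, -50, -40, -30, -20, -10, 0, 10, 20, 30, 40, 50, 60, 70]
board stand beta -30 j 1 [-50, -40, -30, -20, -10, 0, 10, 20, 30, 40]
board stand beta -30 j -1 [-50, -40, -30, -20, -10, 0, 10, 20, 30, 40]
board low beta -30 j 1 [-50, -40, -30, -20, -10, 0, 10, 20, 30, 40]
board low beta -30 j -1 [-50, -40, -30, -20, -10, 0, 10, 20, 40]
board stand beta -10 j 1 [-50, -40, -30, -20, -10, 0, 10, 20, 30, 40]
board stand beta -10 j -1 [-50, -40, -30, -20, -10, 0, 10, 30, 40]
board low beta -10 j 1 [-50, -40, -30, -20, -10, 0, 10, 20, 30, 40]
board low beta -10 j -1 [-50, -40, -30, -20, -10, 0, 10, 20, 30, 40]
board stand beta 10 j 1 [-60, -50, -40, -30, -20, -10, 0, 10, 20, 30, 40, 50, 60]
board stand beta 10 j -1 [-60, -50, -40, -30, -20, -10, 0, 10, 20, 40, 50, 60, 70]
board low beta 10 j 1 [-70, -60, -50, -40, -30, -20, -10, 0, 10, 20, 30, 40, 50, 60, 70]
board low beta 10 j -1 [-70, -60, -50, -40, -30, -20, -10, 0, 10, 20, 30, 40, 50, 60, 70]
```

```bash
cat > sim.py <<'E'
from kin import *
def track(q,wps,v=True):
    """wps list of (pad,th,beta,j,label); interpolate"""
    q=np.array(q,float);cur=None
    for w in wps:
        pad,th,b,j,lab=w
        if cur is None: seq=[(np.array(pad,float),th,b)]
        else: seq=[(cur[0]+(np.array(pad)-cur[0])*k/12,cur[1]+(th-cur[1])*k/12,cur[2]+(b-cur[2])*k/12) for k in range(1,13)]
        worst=0
        for P,t,bb in seq:
            tcp,a,z=pose(P,t,bb,j)
            def f(x):
                X,A=fk(x,P0,SG);return np.r_[X-tcp,300*(A[:,2]-a),300*(A[:,0]-z),2*(x-q)]
            s=least_squares(f,np.clip(q,lo+.011,hi-.011),bounds=(lo+.01,hi-.01),max_nfev=40)
            X,A=fk(s.x,P0,SG);worst=max(worst,np.linalg.norm(X-tcp)+100*np.linalg.norm(A[:,2]-a));q=s.x
        cur=(np.array(pad,float),th,b)
        m=np.minimum(q-lo,hi-q)
        print(lab,"err %.1f"%worst,q.round(2),"minmargin j%d %.2f"%(m.argmin()+1,m.min()))
    return q
E
python3 - <<'E'
from sim import *
qn=[.139,.396,.067,1.793,-.034,.953,-1.419]
print("j=-1 from vertical, tilt over tray")
for j,b0 in((-1,-4.),(1,-4.)):
  c,q0=min([ik(*pose((450,290,200),0,-4.2,j),n=1,seed=np.clip(np.array([-.57,.4,0.05,1.9,0,.9,x]),lo+.1,hi-.1)) for x in (-2.2,.9)],key=lambda t:t[0])
  print("j",j,c,q0.round(2))
  for sgn in (1,-1):
    track(q0,[((450,290,200),0,-4.2,j,"vert"),((450,290,200),sgn*40,-4.2,j,"t40"),((433,291,41),sgn*40,-4.2,j,"pick"),((433,291,200),sgn*40,-4.2,j,"lift"),((433,291,200),-50*sgn,-4.2,j,"swing"),((433,291,120),-50*sgn,-4.2,j,"stand"),((433,291,220),0,-4.2,j,"vert"),((433,291,200),40*sgn,-4.2,j,"back"),((433,291,120),40*sgn,-4.2,j,"regrasp"),((433,291,200),-50*sgn,-4.2,j,"swing"),((433,291,45),-50*sgn,-4.2,j,"lay")])
E
```

```text
j=-1 from vertical, tilt over tray
j -1 5.186093129242787e-26 [-0.64  0.54  0.04  1.9  -0.04  0.7  -2.22]
vert err 0.0 [-0.64  0.54  0.04  1.9  -0.04  0.7  -2.22] minmargin j6 0.47
t40 err 46.1 [-1.46  0.59  0.74  2.16  0.44  0.24 -2.93] minmargin j6 0.01
pick err 90.8 [-1.36  0.89  0.58  2.03  0.28  0.24 -2.93] minmargin j6 0.01
lift err 87.9 [-1.52  0.59  0.78  2.18  0.4   0.24 -2.93] minmargin j6 0.01
swing err 27.5 [-0.26  0.99 -0.3   1.32 -0.17  1.62 -2.11] minmargin j6 0.36
stand err 0.0 [-0.27  1.1  -0.29  1.33 -0.15  1.51 -2.08] minmargin j6 0.47
vert err 0.0 [-0.55  0.5  -0.13  1.92  0.09  0.73 -2.36] minmargin j6 0.50
back err 46.8 [-1.52  0.59  0.78  2.18  0.4   0.24 -2.93] minmargin j6 0.01
regrasp err 71.4 [-1.41  0.73  0.65  2.11  0.35  0.24 -2.93] minmargin j6 0.01
swing err 51.2 [-0.18  1.02 -0.49  1.32 -0.07  1.6  -2.23] minmargin j6 0.38
lay err 0.0 [-0.2   1.23 -0.45  1.31 -0.    1.43 -2.17] minmargin j6 0.55
vert err 0.0 [-0.64  0.54  0.04  1.9  -0.04  0.7  -2.22] minmargin j6 0.47
t40 err 0.0 [-0.37  0.89 -0.11  1.39 -0.23  1.5  -2.02] minmargin j6 0.48
pick err 
[... 1703 characters left out ...]
3] minmargin j6 0.48
pick err 0.0 [-0.38  1.09 -0.1   1.45 -0.23  1.24  1.19] minmargin j6 0.74
lift err 0.0 [-0.38  0.87 -0.11  1.44 -0.24  1.46  1.12] minmargin j6 0.52
swing err 0.2 [-1.17  0.65  0.09  2.44  1.99  0.8  -1.58] minmargin j4 0.03
stand err 0.0 [-1.13  0.87  0.03  2.45  2.14  0.94 -1.83] minmargin j4 0.02
vert err 0.1 [-0.2   0.57 -0.65  1.92  0.47  0.81  0.4 ] minmargin j4 0.55
back err 0.0 [-0.06  0.99 -0.76  1.44  0.16  1.45  0.71] minmargin j3 0.49
regrasp err 0.0 [-0.07  1.09 -0.73  1.46  0.22  1.34  0.73] minmargin j3 0.52
swing err 0.1 [-1.04  0.65 -0.1   2.44  1.94  0.91 -1.52] minmargin j4 0.03
lay err 0.0 [-1.01  1.08 -0.13  2.42  2.17  1.15 -1.9 ] minmargin j4 0.05
```

```bash
python3 - <<'E'
from sim import *
import io,contextlib
for (x,y) in [(450,290),(520,-290),(500,200)]:
  az=np.degrees(np.arctan2(y,x))
  for rel in range(-180,180,30):
   b=az+rel
   for j in (1,-1):
    for s7 in (0,):
      best=min([ik(*pose((x,y,200),-45,b,j),n=1,seed=np.clip(np.array([-np.radians(az),.6,0.05,1.6,j5,1.,x7]),lo+.1,hi-.1))+(0,) for x7 in (-2.,0,2.) for j5 in (0,)],key=lambda t:t[0]+np.abs(t[1]).max()*0)
      if best[0]>1: continue
      buf=io.StringIO()
      with contextlib.redirect_stdout(buf): q=track(best[1],[((x,y,200),-45,b,j,"a"),((x,y,200),0,b,j,"v"),((x,y,200),45,b,j,"b"),((x,y,120),45,b,j,"c")])
      L=buf.getvalue().strip().split("\n")
      errs=[float(l.split("err ")[1].split()[0]) for l in L];ms=[l.split("minmargin ")[1] for l in L]
      if max(errs)<2: print((x,y),"rel",rel,"j",j,"dq",np.abs(q-best[1]).max().round(2),ms)
E
```

```text
(450, 290) rel -120 j 1 dq 1.66 ['j5 0.03', 'j6 0.49', 'j6 0.68', 'j3 0.78']
(450, 290) rel -120 j -1 dq 1.25 ['j6 0.06', 'j3 0.52', 'j6 0.40', 'j6 0.50']
(450, 290) rel -90 j 1 dq 1.47 ['j5 0.54', 'j6 0.47', 'j4 0.65', 'j6 0.55']
(450, 290) rel -60 j 1 dq 1.82 ['j6 0.66', 'j6 0.47', 'j6 0.15', 'j6 0.01']
(450, 290) rel -60 j -1 dq 1.3 ['j5 0.45', 'j6 0.53', 'j6 0.04', 'j6 0.01']
(450, 290) rel 60 j 1 dq 1.53 ['j6 0.60', 'j7 0.46', 'j7 0.01', 'j6 0.01']
(450, 290) rel 60 j -1 dq 1.79 ['j6 0.67', 'j6 0.48', 'j5 0.08', 'j5 0.01']
(450, 290) rel 90 j -1 dq 1.33 ['j4 0.65', 'j6 0.51', 'j3 0.32', 'j3 0.38']
(450, 290) rel 120 j 1 dq 1.25 ['j6 0.06', 'j5 0.52', 'j5 0.37', 'j5 0.33']
(450, 290) rel 120 j -1 dq 1.67 ['j6 0.30', 'j6 0.49', 'j3 0.66', 'j3 0.69']
(520, -290) rel -180 j -1 dq 2.31 ['j4 0.03', 'j3 0.32', 'j6 0.01', 'j6 0.11']
(520, -290) rel -150 j -1 dq 1.78 ['j3 0.13', 'j3 0.12', 'j6 0.01', 'j6 0.10']
(520, -290) rel -120 j 1 dq 1.43 ['j5 0.23', 'j6 0.57', 'j6 0.56', 'j6 0.66']
(520, -290) rel -120 j -1 dq 1.27 ['j7 0.03', 'j6 0.59', 'j6 0.43', 'j6 0.53']
(520, -290) rel -90 j 
[... 961 characters left out ...]
66', 'j6 0.55']
(500, 200) rel -60 j 1 dq 1.79 ['j6 0.66', 'j6 0.48', 'j6 0.15', 'j6 0.01']
(500, 200) rel -60 j -1 dq 1.29 ['j5 0.45', 'j6 0.54', 'j6 0.04', 'j6 0.01']
(500, 200) rel -30 j 1 dq 2.53 ['j6 0.35', 'j6 0.51', 'j4 0.03', 'j4 0.01']
(500, 200) rel 60 j 1 dq 1.53 ['j6 0.60', 'j7 0.46', 'j7 0.01', 'j6 0.01']
(500, 200) rel 60 j -1 dq 1.84 ['j6 0.64', 'j6 0.47', 'j6 0.10', 'j6 0.01']
(500, 200) rel 90 j -1 dq 1.33 ['j4 0.66', 'j6 0.51', 'j3 0.33', 'j3 0.39']
(500, 200) rel 120 j 1 dq 1.32 ['j6 0.03', 'j6 0.53', 'j5 0.47', 'j5 0.45']
(500, 200) rel 120 j -1 dq 1.68 ['j4 0.33', 'j6 0.52', 'j3 0.50', 'j3 0.54']
(500, 200) rel 150 j -1 dq 2.0 ['j4 0.03', 'j3 0.38', 'j6 0.31', 'j3 0.35']
```

```bash
python3 - <<'E'
from sim import *
q=[-.879,.335,.434,2.325,.834,.233,-2.941]
j=-1
B=(525,-290)
for b2 in (61,40):
  print("b2",b2)
  track(q,[((470,125,250),0,-4.2,j,"vert"),((501,286,160),-30,-4.2,j,"pre"),((501,286,41),-30,-4.2,j,"pick"),((501,286,200),-30,-4.2,j,"lift"),
  ((540,0,280),-10,30,j,"mid"),((*B,280),0,b2,j,"over"),((*B,250),60,b2,j,"swing"),((*B,137),60,b2,j,"stand"),
  ((480,-370,200),60,b2,j,"back"),((*B,320),0,b2,j,"v"),((580,-190,220),-60,b2,j,"b2"),((*B,135),-60,b2,j,"regrasp"),((*B,250),-60,b2,j,"lift"),((*B,250),30,b2,j,"swing"),((*B,45),30,b2,j,"lay"),((*B,250),0,b2,j,"v"),((*B,45),0,b2,j,"v2"),((540,0,280),0,30,j,"mid"),((465,289,280),0,-4,j,"tray"),((465,289,45),0,-4,j,"tray")])
E
```

```text
b2 61
vert err 0.0 [-0.23  0.41 -0.1   1.97  0.06  0.76 -2.  ] minmargin j4 0.50
pre err 0.0 [-0.33  0.91 -0.19  1.38 -0.1   1.32 -2.08] minmargin j6 0.66
pick err 0.0 [-0.33  1.06 -0.18  1.4  -0.09  1.15 -2.05] minmargin j6 0.83
lift err 0.0 [-0.33  0.86 -0.2   1.36 -0.11  1.39 -2.09] minmargin j6 0.59
mid err 0.0 [ 0.07  0.54 -0.25  1.67  0.22  1.12 -1.31] minmargin j4 0.80
over err 0.0 [ 0.72  0.56 -0.4   1.64  0.25  0.99 -0.27] minmargin j6 0.76
swing err 0.0 [ 1.38  1.05 -0.86  1.58 -0.32  1.08  0.41] minmargin j3 0.39
stand err 0.0 [ 1.35  1.21 -0.81  1.58 -0.26  0.97  0.5 ] minmargin j3 0.44
back err 0.0 [ 1.44  1.14 -0.8   1.44 -0.24  1.21  0.48] minmargin j3 0.45
v err 0.0 [ 0.75  0.53 -0.45  1.59  0.25  1.09 -0.27] minmargin j3 0.80
b2 err 0.0 [-0.1   0.98 -0.07  1.39  0.83  1.58 -1.03] minmargin j6 0.40
regrasp err 0.0 [ 0.02  1.05 -0.02  1.58  0.94  1.34 -1.14] minmargin j6 0.64
lift err 0.0 [ 0.02  0.87 -0.03  1.58  0.92  1.44 -1.01] minmargin j6 0.54
swing err 0.0 [ 1.19  0.77 -0.78  1.65 -0.01  0.94  0.06] minmargin j3 0.47
lay err 0.0 [ 1.13  1.06 -0.66  1.73  0.1   0
[... 1195 characters left out ...]
.85 -1.07] minmargin j6 0.13
regrasp err 0.0 [ 0.11  1.14 -0.04  1.27  0.72  1.6  -1.12] minmargin j6 0.38
lift err 0.0 [ 0.11  0.99 -0.04  1.28  0.72  1.72 -1.02] minmargin j6 0.26
swing err 0.0 [ 1.24  0.69 -0.79  1.83 -0.07  0.66 -0.21] minmargin j6 0.43
lay err 0.0 [ 1.15  1.02 -0.64  1.9   0.05  0.3  -0.13] minmargin j6 0.07
v err 0.0 [ 0.64  0.58 -0.28  1.67  0.19  0.92 -0.59] minmargin j6 0.69
v2 err 0.0 [ 0.58  0.86 -0.18  1.79  0.29  0.51 -0.67] minmargin j6 0.28
mid err 0.0 [ 0.1   0.45 -0.2   1.8   0.11  0.9  -1.2 ] minmargin j4 0.67
tray err 0.0 [-0.53  0.46 -0.09  1.78  0.05  0.9  -2.29] minmargin j7 0.65
tray err 0.0 [-0.57  0.81 -0.05  1.94  0.09  0.39 -2.32] minmargin j6 0.16
```

```bash
cat > d.py <<'E'
# usage: d.py x y z th beta j  (pad point)
import sys
from kin import *
from cell import read_state
def main(v):
    s=read_state();T=Ro.from_euler('xyz',s["tool_rot"]).as_matrix()
    tcp,a,z=pose(v[:3],*v[3:6]);W=np.c_[np.cross(a,z),a,z]
    print("clock %.2f"%s["clock"],"q",s["qpos"].round(2),"F",np.round(s["force"],1),"w %.1f"%s["width"])
    print("d cm",((tcp-s["eef_pos"])/10).round(2),"rot",Ro.from_matrix(W@T.T).as_rotvec().round(3),"pad now",(s["eef_pos"]-28*T[:,1]).round(1),
     "rows %.1f %.1f"%(np.linalg.norm(tcp-s["eef_pos"])/41.7,np.degrees(np.linalg.norm(Ro.from_matrix(W@T.T).as_rotvec()))/7.16))
v=list(map(float,sys.argv[1:]))
for i in range(0,len(v),6): main(v[i:i+6])
E
python3 d.py 470 125 250 0 -4.2 -1
```

```text
clock 2.93 q [-0.88  0.33  0.43  2.33  0.83  0.23 -2.94] F [0.2 0.1 0.3] w 85.2
d cm [-0.45  0.39 -0.26] rot [0.114 0.455 0.019] pad now [462.3 124.3 249.6] rows 0.2 3.8
```

{"op": "servo_tool", "data": {"increments": [{"dx": 0,"dy": 0.4,"dz": 2,"ax": 0.114,"ay": 0.455,"az": 0.019,"claw": -1},{"dx": 0,"dy": 0.4,"dz": 2,"ax": 0.114,"ay": 0.455,"az": 0.019,"claw": -1},{"dx": 0,"dy": 0.4,"dz": 2,"ax": 0.114,"ay": 0.455,"az": 0.019,"claw": -1},{"dx": 0,"dy": 0.4,"dz": 2,"ax": 0.114,"ay": 0.455,"az": 0.019,"claw": -1},{"dx": 0,"dy": 0.4,"dz": 2,"ax": 0.114,"ay": 0.455,"az": 0.019,"claw": -1},{"dx": 0,"dy": 0.4,"dz": 2,"ax": 0.114,"ay": 0.455,"az": 0.019,"claw": -1}]}}

```text
clock: 3.43
eef_pos: [477.6, 123.6, 246.7]
tool_rot: [-1.576, 0.0, 3.063]
force: [2.0, -0.3, 0.9]
width: 85.1
```

```bash
python3 d.py 501 286 130 -30 -4.2 -1
```

```text
clock 3.43 q [-0.18  0.39 -0.18  1.92  0.08  0.83 -2.05] F [ 2.  -0.3  0.9] w 85.1
d cm [  0.94  16.34 -14.09] rot [0.034 0.523 0.006] pad now [477.6 123.5 274.7] rows 5.2 4.2
```

{"op": "servo_tool", "data": {"increments": [{"dx": 0.9,"dy": 16.3,"dz": -14.1,"ax": 0.034,"ay": 0.523,"az": 0.006,"claw": -1},{"dx": 0.9,"dy": 16.3,"dz": -14.1,"ax": 0.034,"ay": 0.523,"az": 0.006,"claw": -1},{"dx": 0.9,"dy": 16.3,"dz": -14.1,"ax": 0.034,"ay": 0.523,"az": 0.006,"claw": -1},{"dx": 0.9,"dy": 16.3,"dz": -14.1,"ax": 0.034,"ay": 0.523,"az": 0.006,"claw": -1},{"dx": 0.9,"dy": 16.3,"dz": -14.1,"ax": 0.034,"ay": 0.523,"az": 0.006,"claw": -1},{"dx": 0.9,"dy": 16.3,"dz": -14.1,"ax": 0.034,"ay": 0.523,"az": 0.006,"claw": -1},{"dx": 0.9,"dy": 16.3,"dz": -14.1,"ax": 0.034,"ay": 0.523,"az": 0.006,"claw": -1}]}}

```text
clock: 4.02
eef_pos: [482.1, 289.1, 100.7]
tool_rot: [-1.568, -0.529, 3.074]
force: [-0.3, -0.1, -0.0]
width: 85.9
```

```bash
python3 st.py a2 wrist; python3 d.py 501 286 41 -30 -4.2 -1
```

```text
clock 4.017
qpos [-0.305  0.932 -0.254  1.434 -0.076  1.246 -2.102]
eef_pos [482.08  289.12  100.746]
tool_rot [-1.568 -0.529  3.074]
force [-0.348 -0.063 -0.025]
torque [-0.069 -0.499 -0.019]
width 85.855
a [-0.504  0.031 -0.863] z [-0.066 -0.998  0.003]
clock 4.07 q [-0.3   0.93 -0.25  1.43 -0.07  1.25 -2.1 ] F [-0.5  0.2  0.4] w 85.3
d cm [ 0.37 -0.06 -8.62] rot [ 0.003 -0.002 -0.007] pad now [497.3 286.8 127.2] rows 2.1 0.1
```

View pics/a2_wrist.png

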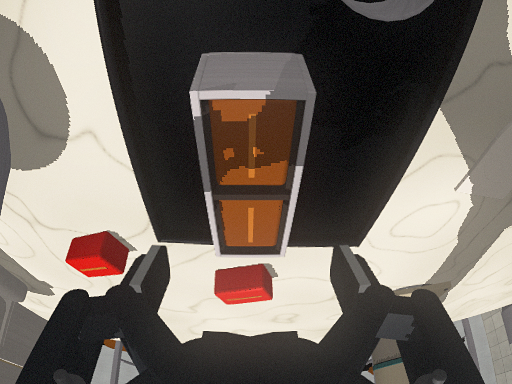

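The wrist view shows the two-loaf mould (cols 190-315, rows 53-255) centred between the fingers. Its golden loaves identify it, and the red blocks at (97,253) and (243,284) are the decoys.

{"op": "servo_tool", "data": {"increments": [{"dx": 0.4,"dy": -0.1,"dz": -4,"ax": 0,"ay": 0,"az": 0,"claw": -1},{"dx": 0.4,"dy": -0.1,"dz": -7,"ax": 0,"ay": 0,"az": 0,"claw": -1},{"dx": 0.4,"dy": -0.1,"dz": -8.5,"ax": 0,"ay": 0,"az": 0,"claw": -1},{"dx": 0.4,"dy": -0.1,"dz": -8.5,"ax": 0,"ay": 0,"az": 0,"claw": -1}]}}

```text
clock: 4.4
eef_pos: [487.0, 284.8, 18.0]
tool_rot: [-1.565, -0.526, 3.07]
force: [-1.1, -0.1, -0.5]
width: 85.5
```

```bash
python3 st.py a3 wrist side; python3 d.py 501 286 41 -30 -4.2 -1
```

```text
clock 4.4
qpos [-0.305  1.045 -0.24   1.437 -0.058  1.133 -2.08 ]
eef_pos [486.999 284.769  17.967]
tool_rot [-1.565 -0.526  3.07 ]
force [-1.102 -0.128 -0.497]
torque [-0.036 -0.536  0.059]
width 85.497
a [-0.501  0.03  -0.865] z [-0.068 -0.998  0.005]
clock 4.50 q [-0.31  1.04 -0.24  1.43 -0.06  1.13 -2.08] F [ 0.4  0.1 -0.6] w 85.6
d cm [-0.14 -0.02 -0.39] rot [ 0.001  0.001 -0.006] pad now [502.4 286.3  44.9] rows 0.1 0.0
```

View pics/a3_wrist.png

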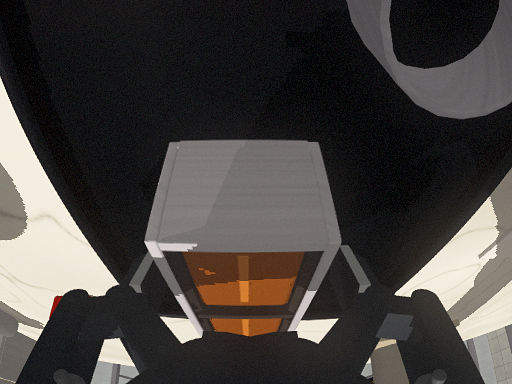

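View pics/a3_side.png

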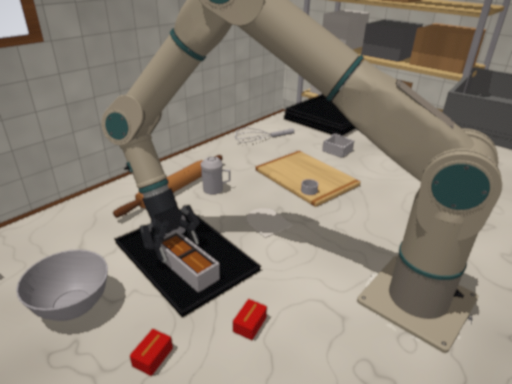

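{"op": "servo_tool", "data": {"increments": [{"dx": -0.1,"dy": 0,"dz": -0.6,"ax": 0,"ay": 0,"az": 0,"claw": -1},{"dx": -0.1,"dy": 0,"dz": -0.6,"ax": 0,"ay": 0,"az": 0,"claw": 1},{"dx": -0.1,"dy": 0,"dz": -0.6,"ax": 0,"ay": 0,"az": 0,"claw": 1},{"dx": -0.1,"dy": 0,"dz": -0.6,"ax": 0,"ay": 0,"az": 0,"claw": 1},{"dx": -0.1,"dy": 0,"dz": -0.6,"ax": 0,"ay": 0,"az": 0,"claw": 1},{"dx": -0.1,"dy": 0,"dz": -0.6,"ax": 0,"ay": 0,"az": 0,"claw": 1},{"dx": -0.1,"dy": 0,"dz": -0.6,"ax": 0,"ay": 0,"az": 0,"claw": 1}]}}

```text
clock: 5.08
eef_pos: [487.4, 288.1, 14.0]
tool_rot: [-1.569, -0.522, 3.075]
force: [1.2, -1.2, 7.3]
width: 63.2
```

```bash
python3 d.py 501 286 200 -30 -4.2 -1
```

```text
clock 5.08 q [-0.31  1.05 -0.24  1.44 -0.06  1.12 -2.08] F [ 1.2 -1.2  7.3] w 63.2
d cm [-0.04 -0.1  16.18] rot [ 0.001  0.001 -0.007] pad now [501.3 287.2  38.2] rows 3.9 0.1
```

{"op": "servo_tool", "data": {"increments": [{"dx": 0,"dy": 0,"dz": 1,"ax": 0,"ay": 0,"az": 0,"claw": 1},{"dx": 0,"dy": 0,"dz": 3,"ax": 0,"ay": 0,"az": 0,"claw": 1},{"dx": 0,"dy": 0,"dz": 6,"ax": 0,"ay": 0,"az": 0,"claw": 1},{"dx": 0,"dy": 0,"dz": 9,"ax": 0,"ay": 0,"az": 0,"claw": 1},{"dx": 0,"dy": 0,"dz": 12,"ax": 0,"ay": 0,"az": 0,"claw": 1},{"dx": 0,"dy": 0,"dz": 15,"ax": 0,"ay": 0,"az": 0,"claw": 1},{"dx": 0,"dy": 0,"dz": 18,"ax": 0,"ay": 0,"az": 0,"claw": 1},{"dx": 0,"dy": 0,"dz": 20,"ax": 0,"ay": 0,"az": 0,"claw": 1}]}}

```text
clock: 5.75
eef_pos: [487.0, 288.4, 215.3]
tool_rot: [-1.57, -0.521, 3.075]
force: [0.4, 0.2, -4.6]
width: 63.2
```

```bash
python3 st.py a4 side wrist; python3 d.py 540 0 300 0 30 -1  525 -290 290 0 61 -1
```

```text
clock 5.75
qpos [-0.301  0.801 -0.261  1.36  -0.096  1.439 -2.129]
eef_pos [486.973 288.366 215.343]
tool_rot [-1.57  -0.521  3.075]
force [ 0.408  0.244 -4.598]
torque [ 0.012 -1.208 -0.067]
width 63.205
a [-0.497  0.032 -0.867] z [-0.066 -0.998  0.001]
clock 5.85 q [-0.3   0.8  -0.26  1.36 -0.1   1.44 -2.13] F [ 0.8  0.2 -5.3] w 63.2
d cm [  5.19 -28.92   5.62] rot [ 0.117 -0.511  0.576] pad now [501.9 288.2 240.2] rows 7.2 6.2
clock 5.85 q [-0.3   0.8  -0.26  1.36 -0.1   1.44 -2.13] F [ 0.8  0.2 -5.3] w 63.2
d cm [  3.69 -57.92   4.62] rot [ 0.26  -0.48   1.104] pad now [501.9 288.2 240.2] rows 14.0 9.9
```

View pics/a4_side.png

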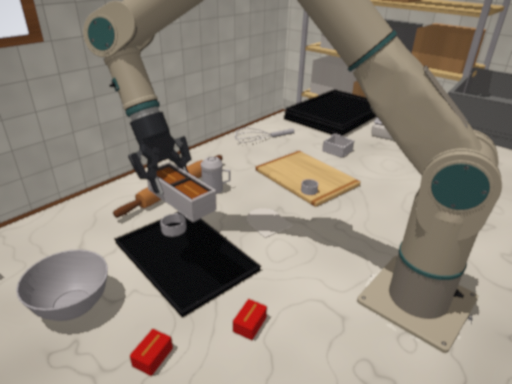

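View pics/a4_wrist.png

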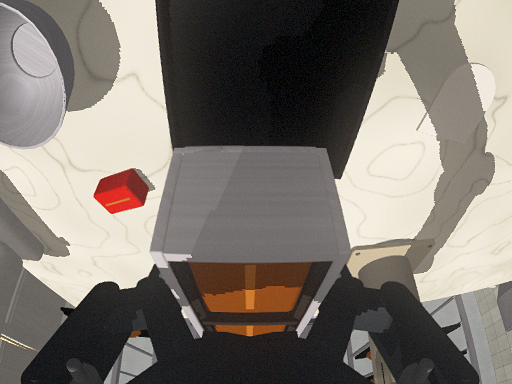

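The mould is held firmly and level above the tray, with both loaves in it. Next is the carry to the board.

{"op": "servo_tool", "data": {"increments": [{"dx": 1,"dy": -2,"dz": 0.7,"ax": 0.01,"ay": -0.06,"az": 0.07,"claw": 1},{"dx": 2,"dy": -6,"dz": 2,"ax": 0.03,"ay": -0.13,"az": 0.14,"claw": 1},{"dx": 3,"dy": -10,"dz": 3,"ax": 0.05,"ay": -0.2,"az": 0.22,"claw": 1},{"dx": 4,"dy": -14,"dz": 4,"ax": 0.07,"ay": -0.28,"az": 0.3,"claw": 1},{"dx": 4.5,"dy": -18,"dz": 5,"ax": 0.08,"ay": -0.35,"az": 0.38,"claw": 1},{"dx": 5,"dy": -22,"dz": 5.6,"ax": 0.1,"ay": -0.42,"az": 0.46,"claw": 1},{"dx": 5,"dy": -26,"dz": 5.6,"ax": 0.11,"ay": -0.48,"az": 0.53,"claw": 1},{"dx": 5,"dy": -29.5,"dz": 5.6,"ax": 0.12,"ay": -0.51,"az": 0.58,"claw": 1}]}}

```text
clock: 6.52
eef_pos: [534.0, -10.1, 267.5]
tool_rot: [-1.568, -0.009, -2.612]
force: [1.0, -0.1, -5.4]
width: 63.4
```

```bash
python3 d.py 530 -290 300 0 61 -1
```

```text
clock 6.52 q [ 0.2   0.44 -0.34  1.78  0.18  0.96 -1.26] F [ 1.  -0.1 -5.4] w 63.4
d cm [ -0.4  -27.99   0.45] rot [ 0.008 -0.005  0.535] pad now [534.2  -9.9 295.5] rows 6.7 4.3
```

{"op": "servo_tool", "data": {"increments": [{"dx": 0,"dy": -3.5,"dz": 0.5,"ax": 0,"ay": 0,"az": 0.07,"claw": 1},{"dx": 0,"dy": -7.5,"dz": 0.5,"ax": 0,"ay": 0,"az": 0.15,"claw": 1},{"dx": 0,"dy": -11.5,"dz": 0.5,"ax": 0,"ay": 0,"az": 0.23,"claw": 1},{"dx": 0,"dy": -15.5,"dz": 0.5,"ax": 0,"ay": 0,"az": 0.31,"claw": 1},{"dx": 0,"dy": -19.5,"dz": 0.5,"ax": 0,"ay": 0,"az": 0.39,"claw": 1},{"dx": 0,"dy": -23,"dz": 0.5,"ax": 0,"ay": 0,"az": 0.47,"claw": 1},{"dx": -0.4,"dy": -26,"dz": 0.5,"ax": 0,"ay": 0,"az": 0.535,"claw": 1},{"dx": -0.4,"dy": -27.8,"dz": 0.5,"ax": 0,"ay": 0,"az": 0.535,"claw": 1}]}}

```text
clock: 7.18
eef_pos: [529.0, -289.7, 270.5]
tool_rot: [-1.575, -0.01, -2.082]
force: [-0.2, -1.0, -4.7]
width: 63.4
```

```bash
python3 d.py 530 -290 280 60 61 -1
```

```text
clock 7.18 q [ 0.72  0.55 -0.43  1.59  0.26  1.06 -0.3 ] F [-0.2 -1.  -4.7] w 63.4
d cm [ 1.27  2.09 -0.45] rot [ 0.922 -0.518  0.003] pad now [ 529.3 -289.5  298.5] rows 0.6 8.5
```

{"op": "servo_tool", "data": {"increments": [{"dx": 0.2,"dy": 0.3,"dz": 0,"ax": 0.08,"ay": -0.045,"az": 0,"claw": 1},{"dx": 0.4,"dy": 0.6,"dz": 0,"ax": 0.18,"ay": -0.1,"az": 0,"claw": 1},{"dx": 0.6,"dy": 0.9,"dz": 0,"ax": 0.28,"ay": -0.155,"az": 0,"claw": 1},{"dx": 0.8,"dy": 1.2,"dz": 0,"ax": 0.38,"ay": -0.21,"az": 0,"claw": 1},{"dx": 1,"dy": 1.5,"dz": 0,"ax": 0.48,"ay": -0.265,"az": 0,"claw": 1},{"dx": 1.2,"dy": 1.8,"dz": 0,"ax": 0.58,"ay": -0.32,"az": 0,"claw": 1},{"dx": 1.3,"dy": 2.1,"dz": 0,"ax": 0.68,"ay": -0.38,"az": 0,"claw": 1},{"dx": 1.3,"dy": 2.1,"dz": 0,"ax": 0.78,"ay": -0.44,"az": 0,"claw": 1}]}}

```text
clock: 7.85
eef_pos: [544.4, -264.0, 272.1]
tool_rot: [-1.566, 0.892, -2.079]
force: [0.7, 0.1, -5.9]
width: 63.6
```

```bash
python3 st.py a5 side; python3 d.py 530 -290 180 60 61 -1
```

```text
clock 7.85
qpos [ 1.304  0.865 -0.847  1.592 -0.324  1.039  0.306]
eef_pos [ 544.352 -264.031  272.088]
tool_rot [-1.566  0.892 -2.079]
force [ 0.655  0.148 -5.896]
torque [-1.36   0.817  0.007]
width 63.578
a [ 0.383  0.678 -0.628] z [ 0.872 -0.49   0.003]
clock 7.90 q [ 1.31  0.88 -0.84  1.59 -0.32  1.04  0.31] F [ -2.4  -4.1 -12.2] w 63.0
d cm [ 0.07 -0.04 -9.91] rot [ 0.126 -0.079  0.014] pad now [ 530.3 -287.4  282.6] rows 2.4 1.2
```

View pics/a5_side.png

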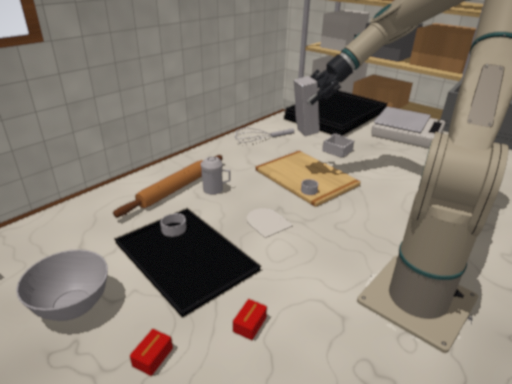

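{"op": "servo_tool", "data": {"increments": [{"dx": 0,"dy": 0,"dz": -1.5,"ax": 0.06,"ay": -0.035,"az": 0,"claw": 1},{"dx": 0,"dy": 0,"dz": -4,"ax": 0.126,"ay": -0.079,"az": 0.014,"claw": 1},{"dx": 0,"dy": 0,"dz": -7,"ax": 0.126,"ay": -0.079,"az": 0.014,"claw": 1},{"dx": 0,"dy": 0,"dz": -9,"ax": 0.126,"ay": -0.079,"az": 0.014,"claw": 1},{"dx": 0,"dy": 0,"dz": -10,"ax": 0.126,"ay": -0.079,"az": 0.014,"claw": 1},{"dx": 0,"dy": 0,"dz": -10,"ax": 0.126,"ay": -0.079,"az": 0.014,"claw": 1}]}}

```text
clock: 8.4
eef_pos: [544.0, -263.2, 169.9]
tool_rot: [-1.557, 1.035, -2.057]
force: [0.2, -0.1, -4.1]
width: 63.7
```

```bash
python3 st.py a6 side top; python3 d.py 530 -290 145 60 61 -1
python3 - <<'E'
import cv2
a=cv2.imread('pics/a6_side.png')[60:220,230:390];b=cv2.imread('pics/a6_top.png')[110:270,270:430]
cv2.imwrite('pics/a6c.png',cv2.resize(cv2.hconcat([a,b]),None,fx=2.5,fy=2.5,interpolation=cv2.INTER_CUBIC))
E
```

```text
clock 8.4
qpos [ 1.335  1.099 -0.851  1.607 -0.319  0.96   0.465]
eef_pos [ 544.027 -263.231  169.871]
tool_rot [-1.557  1.035 -2.057]
force [ 0.241 -0.142 -4.063]
torque [-1.496  0.819  0.006]
width 63.731
a [ 0.414  0.754 -0.511] z [ 0.878 -0.478  0.007]
clock 8.50 q [ 1.33  1.09 -0.86  1.6  -0.32  0.96  0.46] F [ 1.1  0.6 -4.4] w 63.2
d cm [-0.42 -0.53 -4.33] rot [ 0.016  0.006 -0.008] pad now [ 534.3 -284.5  188.6] rows 1.1 0.1
```

View pics/a6c.png

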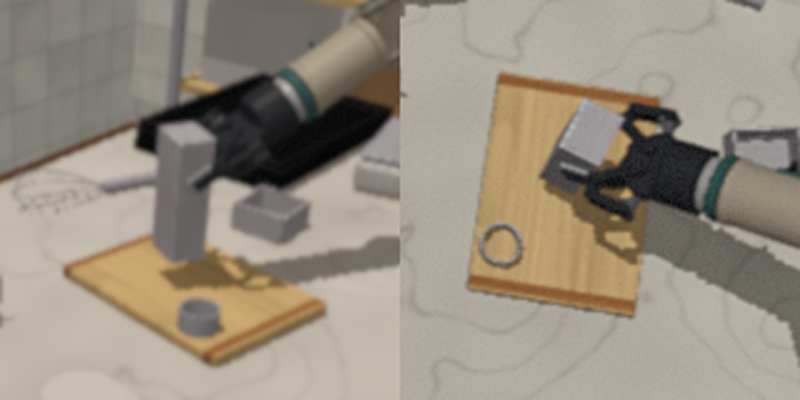

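{"op": "servo_tool", "data": {"increments": [{"dx": 0,"dy": 0,"dz": -1.5,"ax": 0.01,"ay": -0.005,"az": 0,"claw": 1},{"dx": 0,"dy": 0,"dz": -3,"ax": 0.01,"ay": -0.005,"az": 0,"claw": 1},{"dx": 0,"dy": 0,"dz": -3.8,"ax": 0.01,"ay": -0.005,"az": 0,"claw": 1},{"dx": 0,"dy": 0,"dz": -4.2,"ax": 0.01,"ay": -0.005,"az": 0,"claw": 1},{"dx": 0,"dy": 0,"dz": -4.4,"ax": 0.01,"ay": -0.005,"az": 0,"claw": 1},{"dx": 0,"dy": 0,"dz": -4.6,"ax": 0.01,"ay": -0.005,"az": 0,"claw": 1},{"dx": 0,"dy": 0,"dz": -4.7,"ax": 0.01,"ay": -0.005,"az": 0,"claw": 1},{"dx": 0,"dy": 0,"dz": -4.7,"ax": 0.01,"ay": -0.005,"az": 0,"claw": 1}]}}

```text
clock: 9.17
eef_pos: [545.7, -264.1, 126.9]
tool_rot: [-1.546, 1.047, -2.049]
force: [-0.3, -0.3, -5.7]
width: 63.2
```

```bash
python3 st.py a7 side;python3 d.py 530 -290 145 60 61 -1
python3 - <<'E'
import cv2
a=cv2.imread('pics/a7_side.png')[100:220,250:410]
cv2.imwrite('pics/a7c.png',cv2.resize(a,None,fx=5,fy=5,interpolation=cv2.INTER_CUBIC))
E
```

```text
clock 9.167
qpos [ 1.33   1.172 -0.836  1.6   -0.3    0.924  0.508]
eef_pos [ 545.677 -264.097  126.888]
tool_rot [-1.546  1.047 -2.049]
force [-0.263 -0.326 -5.68 ]
torque [-1.539  0.903 -0.037]
width 63.249
a [ 0.42   0.757 -0.5  ] z [ 0.878 -0.479  0.012]
clock 9.22 q [ 1.33  1.17 -0.84  1.6  -0.3   0.92  0.51] F [ 0.4  0.1 -4.5] w 63.2
d cm [-0.39 -0.47  0.4 ] rot [ 0.006  0.011 -0.007] pad now [ 533.9 -285.3  141. ] rows 0.2 0.1
```

View pics/a7c.png

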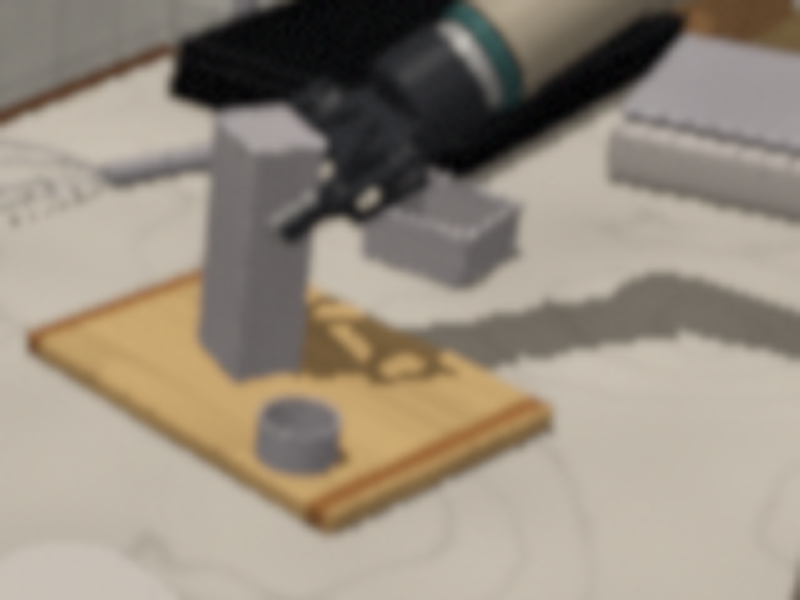

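{"op": "servo_tool", "data": {"increments": [{"dx": 0,"dy": 0,"dz": -0.1,"ax": 0,"ay": 0,"az": 0,"claw": 1},{"dx": 0,"dy": 0,"dz": -0.2,"ax": 0,"ay": 0,"az": 0,"claw": 1},{"dx": 0,"dy": 0,"dz": -0.3,"ax": 0,"ay": 0,"az": 0,"claw": 1}]}}

```text
clock: 9.47
eef_pos: [546.0, -264.0, 126.3]
tool_rot: [-1.546, 1.051, -2.049]
force: [-5.1, -5.7, 11.5]
width: 63.5
```

{"op": "servo_tool", "data": {"increments": [{"dx": 0,"dy": 0,"dz": -0.1,"ax": 0,"ay": 0,"az": 0,"claw": 1},{"dx": 0,"dy": 0,"dz": -0.2,"ax": 0,"ay": 0,"az": 0,"claw": 1}]}}

```text
clock: 9.63
eef_pos: [546.1, -264.0, 126.3]
tool_rot: [-1.546, 1.053, -2.049]
force: [-9.5, -7.6, 18.9]
width: 63.5
```

{"op": "servo_tool", "data": {"increments": [{"dx": 0,"dy": 0,"dz": 0.2,"ax": 0,"ay": 0,"az": 0,"claw": 1},{"dx": 0,"dy": 0,"dz": 0.3,"ax": 0,"ay": 0,"az": 0,"claw": 1}]}}

```text
clock: 9.8
eef_pos: [545.9, -264.1, 126.3]
tool_rot: [-1.545, 1.049, -2.048]
force: [-1.1, -0.8, 0.5]
width: 63.5
```

```bash
python3 - <<'E'
from h import *
g=get_image("side");a=g["color"][60:220,230:390,::-1]
cv2.imwrite('pics/a8c.png',cv2.resize(a,None,fx=3.7,fy=3.7,interpolation=cv2.INTER_CUBIC))
for n in [(534,-285)]:
  # projected vertical at mould location for comparison
  p=proj(g,(540,-273,20));q=proj(g,(540,-273,190));print(p,q)
E
python3 st.py x
```

```text
[298.58445798 171.60407331] [302.63856339 125.63983371]
clock 9.85
qpos [ 1.33   1.174 -0.837  1.6   -0.301  0.923  0.509]
eef_pos [ 545.992 -263.958  126.307]
tool_rot [-1.545  1.049 -2.048]
force [-1.047 -1.741  6.176]
torque [-0.296  0.685  0.286]
width 63.239
a [ 0.421  0.758 -0.498] z [ 0.878 -0.479  0.013]
```

View pics/a8c.png

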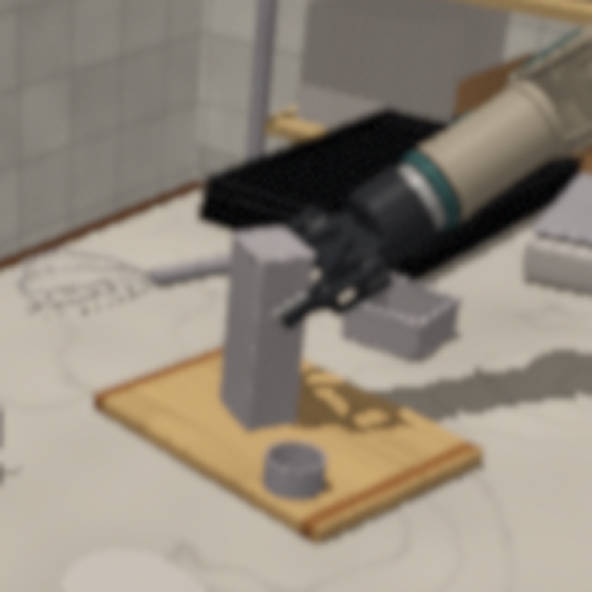

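Contact is made: about 6 N net force, and the mould looks upright at side-view (300,150). I open the gripper.

{"op": "servo_tool", "data": {"increments": [{"dx": 0,"dy": 0,"dz": 0,"ax": 0,"ay": 0,"az": 0,"claw": 0.3},{"dx": 0,"dy": 0,"dz": 0,"ax": 0,"ay": 0,"az": 0,"claw": 0},{"dx": 0,"dy": 0,"dz": 0,"ax": 0,"ay": 0,"az": 0,"claw": -0.5},{"dx": 0,"dy": 0,"dz": 0,"ax": 0,"ay": 0,"az": 0,"claw": -1},{"dx": 0,"dy": 0,"dz": 0,"ax": 0,"ay": 0,"az": 0,"claw": -1},{"dx": 0,"dy": 0,"dz": 0,"ax": 0,"ay": 0,"az": 0,"claw": -1}]}}

```text
clock: 10.35
eef_pos: [545.4, -263.7, 124.2]
tool_rot: [-1.548, 1.048, -2.05]
force: [0.1, 0.8, 0.5]
width: 85.0
```

```bash
python3 st.py a9 wrist; python3 d.py 467 -401 220 60 61 -1
```

```text
clock 10.35
qpos [ 1.329  1.176 -0.835  1.6   -0.299  0.922  0.51 ]
eef_pos [ 545.429 -263.672  124.15 ]
tool_rot [-1.548  1.048 -2.05 ]
force [0.14  0.848 0.489]
torque [-0.817  0.372  0.024]
width 85.022
a [ 0.419  0.758 -0.5  ] z [ 0.878 -0.478  0.011]
clock 10.40 q [ 1.33  1.18 -0.83  1.6  -0.3   0.92  0.51] F [-0.1 -0.8 -0.1] w 85.2
d cm [ -6.66 -11.61   8.18] rot [ 0.005  0.01  -0.007] pad now [ 533.7 -285.   138.2] rows 3.8 0.1
```

View pics/a9_wrist.png

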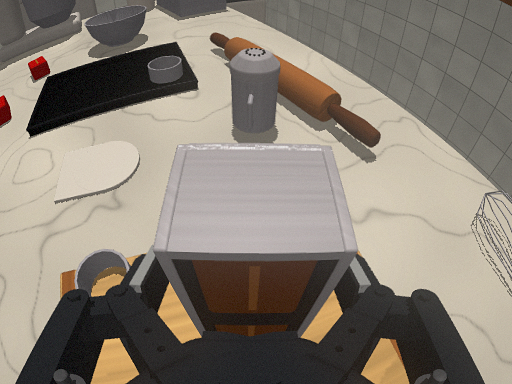

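It stands by itself. I retreat along the tool axis.

{"op": "servo_tool", "data": {"increments": [{"dx": -1,"dy": -1.8,"dz": 1.2,"ax": 0,"ay": 0,"az": 0,"claw": -1},{"dx": -2.4,"dy": -4.3,"dz": 2.85,"ax": 0,"ay": 0,"az": 0,"claw": -1},{"dx": -4,"dy": -7.2,"dz": 4.8,"ax": 0,"ay": 0,"az": 0,"claw": -1},{"dx": -5.5,"dy": -9.9,"dz": 6.6,"ax": 0,"ay": 0,"az": 0,"claw": -1},{"dx": -6.3,"dy": -11.4,"dz": 7.5,"ax": 0,"ay": 0,"az": 0,"claw": -1}]}}

```text
clock: 10.82
eef_pos: [481.3, -382.4, 200.8]
tool_rot: [-1.543, 1.044, -2.051]
force: [0.2, -1.0, -0.1]
width: 85.4
```

```bash
python3 st.py b1 side top; python3 d.py 530 -270 330 0 61 -1
python3 - <<'E'
import cv2
a=cv2.imread('pics/b1_side.png')[60:220,230:390];b=cv2.imread('pics/b1_top.png')[110:270,270:430]
cv2.imwrite('pics/b1c.png',cv2.resize(cv2.hconcat([a,b]),None,fx=2.5,fy=2.5,interpolation=cv2.INTER_CUBIC))
E
```

```text
clock 10.817
qpos [ 1.447  1.106 -0.815  1.389 -0.269  1.259  0.48 ]
eef_pos [ 481.319 -382.447  200.808]
tool_rot [-1.543  1.044 -2.051]
force [ 0.163 -0.951 -0.133]
torque [-0.872  0.449 -0.045]
width 85.391
a [ 0.424  0.754 -0.502] z [ 0.876 -0.483  0.014]
clock 10.92 q [ 1.45  1.11 -0.81  1.39 -0.27  1.26  0.48] F [ 0.1 -0.2 -0.8] w 85.5
d cm [ 4.83 11.29 10.19] rot [-0.906  0.518 -0.008] pad now [ 469.8 -404.   214.2] rows 3.8 8.4
```

View pics/b1c.png

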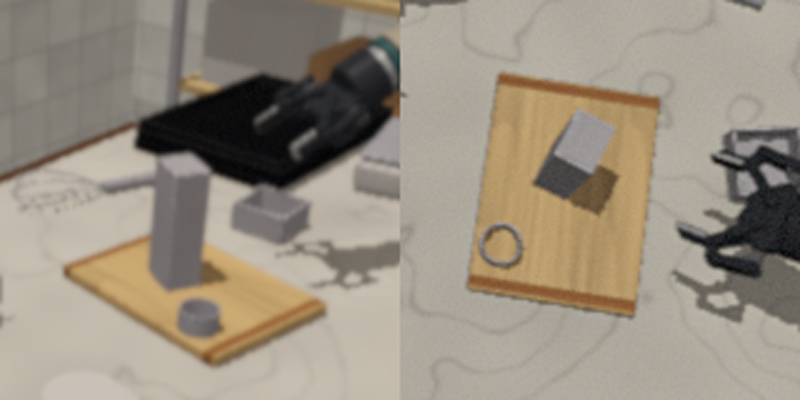

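```bash
python3 - <<'E'
from h import *
g=get_image("top");im=g["color"][110:270,270:430].astype(int)
hsv=cv2.cvtColor(im.astype(np.uint8),cv2.COLOR_RGB2HSV)
m=(hsv[...,1]<40)&(hsv[...,2]>110)
k=np.zeros_like(m);k[40:75,58:92]=1;m&=k
n,l,st,c=cv2.connectedComponentsWithStats(m.astype(np.uint8));i=1+st[1:,4].argmax();print(st[i],c[i])
cs,_=cv2.findContours((l==i).astype(np.uint8),cv2.RETR_EXTERNAL,cv2.CHAIN_APPROX_NONE)
P=np.array([onz(g,p[0][0]+270,p[0][1]+110,190)[:2] for p in cs[0]],np.float32);print(cv2.minAreaRect(P))
E
```

```text
[ 61  44  25  26 362] [73.14088398 56.12707182]
((537.6491088867188, -276.0948486328125), (50.43083572387695, 62.746971130371094), 62.27839660644531)
```

{"op": "servo_tool", "data": {"increments": [{"dx": 0,"dy": 0,"dz": 4,"ax": -0.1,"ay": 0.055,"az": 0,"claw": -1},{"dx": 0,"dy": 2,"dz": 8,"ax": -0.2,"ay": 0.11,"az": 0,"claw": -1},{"dx": 2,"dy": 5,"dz": 10.5,"ax": -0.3,"ay": 0.17,"az": 0,"claw": -1},{"dx": 4,"dy": 8.5,"dz": 11.5,"ax": -0.4,"ay": 0.23,"az": 0,"claw": -1},{"dx": 5.5,"dy": 12,"dz": 11.5,"ax": -0.51,"ay": 0.29,"az": 0,"claw": -1},{"dx": 7,"dy": 15,"dz": 11.5,"ax": -0.62,"ay": 0.35,"az": 0,"claw": -1},{"dx": 8.5,"dy": 17,"dz": 11.5,"ax": -0.73,"ay": 0.41,"az": 0,"claw": -1},{"dx": 9.5,"dy": 19,"dz": 11.5,"ax": -0.84,"ay": 0.47,"az": 0,"claw": -1}]}}

```text
clock: 11.63
eef_pos: [578.2, -184.1, 315.4]
tool_rot: [-1.57, 0.082, -2.061]
force: [0.2, -0.0, -1.4]
width: 85.2
```

```bash
python3 d.py 595 -170 260 -60 62 -1  586 -185 194 -60 62 -1
```

```text
clock 11.63 q [ 0.63  0.52 -0.52  1.54  0.19  1.12 -0.4 ] F [ 0.2 -0.  -1.4] w 85.2
d cm [ 0.54 -0.73 -6.94] rot [-0.996  0.531  0.001] pad now [ 577.1 -186.1  343.3] rows 1.7 9.0
clock 11.63 q [ 0.63  0.52 -0.52  1.54  0.19  1.12 -0.4 ] F [ 0.2 -0.  -1.4] w 85.2
d cm [ -0.36  -2.23 -13.54] rot [-0.996  0.531  0.001] pad now [ 577.1 -186.1  343.3] rows 3.3 9.0
```

{"op": "servo_tool", "data": {"increments": [{"dx": 0.5,"dy": -0.5,"dz": 0,"ax": -0.11,"ay": 0.058,"az": 0,"claw": -1},{"dx": 0.5,"dy": -0.5,"dz": 0,"ax": -0.22,"ay": 0.117,"az": 0,"claw": -1},{"dx": 0.5,"dy": -0.5,"dz": 0,"ax": -0.33,"ay": 0.176,"az": 0,"claw": -1},{"dx": 0.5,"dy": -0.5,"dz": -1,"ax": -0.44,"ay": 0.234,"az": 0,"claw": -1},{"dx": 0.5,"dy": -0.5,"dz": -2,"ax": -0.55,"ay": 0.293,"az": 0,"claw": -1},{"dx": 0.5,"dy": -0.5,"dz": -4,"ax": -0.66,"ay": 0.352,"az": 0,"claw": -1},{"dx": 0.5,"dy": -0.6,"dz": -6,"ax": -0.77,"ay": 0.41,"az": 0,"claw": -1},{"dx": 0.5,"dy": -0.7,"dz": -7,"ax": -0.88,"ay": 0.469,"az": 0,"claw": -1}]}}

```text
clock: 12.3
eef_pos: [581.9, -191.9, 241.8]
tool_rot: [-1.573, -0.916, -2.057]
force: [0.7, -0.2, -0.8]
width: 85.2
```

```bash
python3 d.py 586 -185 194 -60 62 -1
```

```text
clock 12.30 q [-0.02  0.86 -0.17  1.42  0.8   1.59 -0.96] F [ 0.7 -0.2 -0.8] w 85.2
d cm [-0.73 -1.45 -6.18] rot [-0.116  0.06  -0.001] pad now [ 592.4 -172.3  258.8] rows 1.5 1.0
```

{"op": "servo_tool", "data": {"increments": [{"dx": -0.5,"dy": -1,"dz": -3,"ax": -0.116,"ay": 0.06,"az": 0,"claw": -1},{"dx": -0.7,"dy": -1.4,"dz": -6.2,"ax": -0.116,"ay": 0.06,"az": 0,"claw": -1},{"dx": -0.7,"dy": -1.4,"dz": -6.2,"ax": -0.116,"ay": 0.06,"az": 0,"claw": -1},{"dx": -0.7,"dy": -1.4,"dz": -6.2,"ax": -0.116,"ay": 0.06,"az": 0,"claw": -1}]}}

```text
clock: 12.63
eef_pos: [574.2, -208.0, 180.7]
tool_rot: [-1.573, -1.044, -2.06]
force: [-0.3, -0.2, 0.9]
width: 85.7
```

```bash
python3 st.py b2 wrist side; python3 d.py 541.4 -269.1 139 -60 62 -1
```

```text
clock 12.633
qpos [-0.054  0.99  -0.126  1.431  0.855  1.582 -1.051]
eef_pos [ 574.182 -208.022  180.718]
tool_rot [-1.573 -1.044 -2.06 ]
force [-0.348 -0.219  0.899]
torque [ 0.764 -0.417 -0.037]
width 85.725
a [-0.408 -0.762 -0.502] z [ 0.882 -0.472 -0.001]
clock 12.73 q [-0.05  0.98 -0.13  1.43  0.86  1.58 -1.05] F [ 0.6 -0.1  0.7] w 85.3
d cm [-4.61 -8.14 -5.97] rot [-0.003  0.01   0.005] pad now [ 587.5 -187.8  198.9] rows 2.7 0.1
```

View pics/b2_wrist.png

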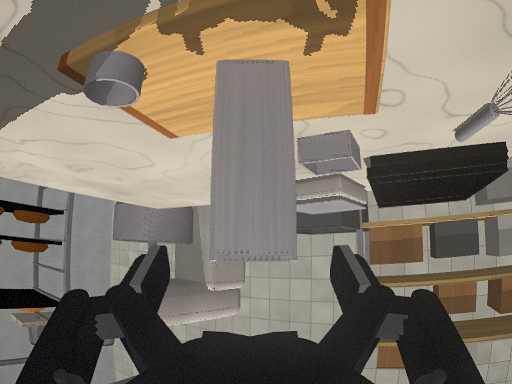

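View pics/b2_side.png

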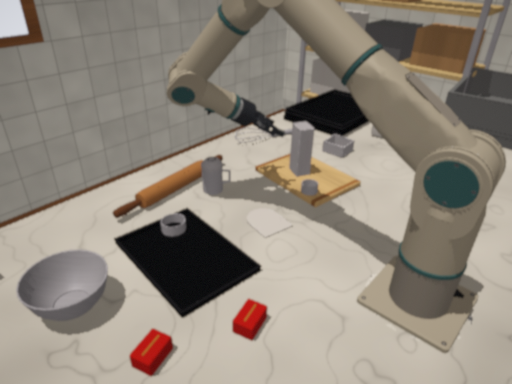

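{"op": "servo_tool", "data": {"increments": [{"dx": -0.7,"dy": -1,"dz": -1.3,"ax": 0,"ay": 0.01,"az": 0.005,"claw": -1},{"dx": -1.9,"dy": -3,"dz": -2.7,"ax": 0,"ay": 0.01,"az": 0.005,"claw": -1},{"dx": -3.4,"dy": -5.6,"dz": -4.5,"ax": 0,"ay": 0.01,"az": 0.005,"claw": -1},{"dx": -4.4,"dy": -7.4,"dz": -5.7,"ax": 0,"ay": 0.01,"az": 0.005,"claw": -1},{"dx": -4.7,"dy": -8,"dz": -6,"ax": 0,"ay": 0.01,"az": 0.005,"claw": -1},{"dx": -4.7,"dy": -8,"dz": -6,"ax": 0,"ay": 0.01,"az": 0.005,"claw": -1}]}}

```text
clock: 13.23
eef_pos: [527.9, -291.7, 125.2]
tool_rot: [-1.572, -1.046, -2.062]
force: [-0.4, -0.1, 0.3]
width: 85.8
```

```bash
python3 st.py b3 wrist side; python3 d.py 541.4 -269.1 139 -60 62 -1
python3 - <<'E'
import cv2
a=cv2.imread('pics/b3_side.png')[80:220,220:390];b=cv2.imread('pics/b3_wrist.png')[180:384,130:380]
a=cv2.resize(a,(486,400),interpolation=cv2.INTER_CUBIC);b=cv2.resize(b,(314,400)) if 0 else cv2.resize(b,(310,253))
b=cv2.copyMakeBorder(b,0,400-253,0,0,cv2.BORDER_CONSTANT)
cv2.imwrite('pics/b3c.png',cv2.hconcat([a,b]))
E
```

```text
clock 13.233
qpos [ 0.047  1.02  -0.091  1.586  0.945  1.402 -1.131]
eef_pos [ 527.867 -291.674  125.218]
tool_rot [-1.572 -1.046 -2.062]
force [-0.395 -0.096  0.306]
torque [ 0.805 -0.421 -0.032]
width 85.778
a [-0.41  -0.763 -0.501] z [ 0.881 -0.473 -0.001]
clock 13.33 q [ 0.04  1.02 -0.09  1.58  0.94  1.4  -1.13] F [-0.1  0.6  0.8] w 85.7
d cm [-0.02 -0.21  0.05] rot [-0.004  0.002 -0.   ] pad now [ 541.6 -267.   138.6] rows 0.1 0.0
```

View pics/b3c.png

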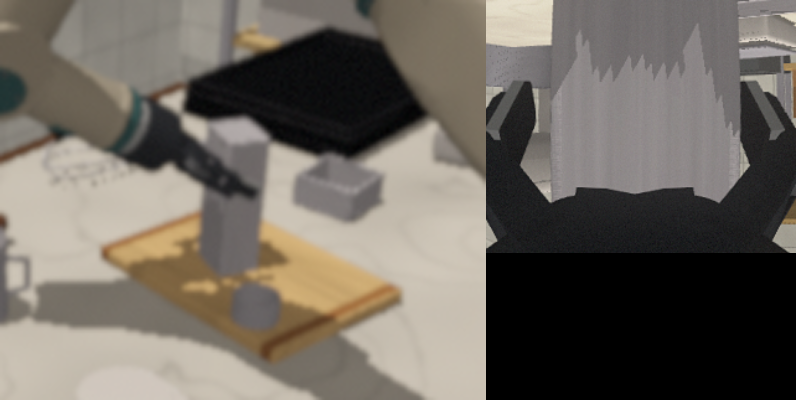

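The fingers straddle the standing mould without touching it, so I close.

{"op": "servo_tool", "data": {"increments": [{"dx": 0,"dy": -0.2,"dz": 0,"ax": 0,"ay": 0,"az": 0,"claw": 0},{"dx": 0,"dy": -0.2,"dz": 0,"ax": 0,"ay": 0,"az": 0,"claw": 0.3},{"dx": 0,"dy": -0.2,"dz": 0,"ax": 0,"ay": 0,"az": 0,"claw": 1},{"dx": 0,"dy": -0.2,"dz": 0,"ax": 0,"ay": 0,"az": 0,"claw": 1},{"dx": 0,"dy": -0.2,"dz": 0,"ax": 0,"ay": 0,"az": 0,"claw": 1},{"dx": 0,"dy": -0.2,"dz": 0,"ax": 0,"ay": 0,"az": 0,"claw": 1}]}}

```text
clock: 13.83
eef_pos: [530.5, -290.2, 123.8]
tool_rot: [-1.573, -1.045, -2.055]
force: [3.9, 1.7, 6.4]
width: 63.5
```

{"op": "servo_tool", "data": {"increments": [{"dx": 0,"dy": 0,"dz": 0.5,"ax": 0,"ay": 0,"az": 0,"claw": 1},{"dx": 0,"dy": 0,"dz": 2,"ax": 0,"ay": 0,"az": 0,"claw": 1},{"dx": 0,"dy": -0.3,"dz": 4,"ax": 0,"ay": 0,"az": 0,"claw": 1},{"dx": 0,"dy": -0.6,"dz": 6,"ax": 0,"ay": 0,"az": 0,"claw": 1},{"dx": 0,"dy": -1,"dz": 8,"ax": 0,"ay": 0,"az": 0,"claw": 1},{"dx": 0,"dy": -1,"dz": 10,"ax": 0,"ay": 0,"az": 0,"claw": 1},{"dx": 0,"dy": -1,"dz": 10,"ax": 0,"ay": 0,"az": 0,"claw": 1}]}}

```text
clock: 14.42
eef_pos: [529.3, -301.6, 226.6]
tool_rot: [-1.567, -1.045, -2.063]
force: [-0.7, 0.5, -4.6]
width: 63.3
```

```bash
python3 st.py b4 side; python3 d.py 530 -310 230 30 62 -1
```

```text
clock 14.417
qpos [ 0.063  0.872 -0.094  1.577  0.93   1.487 -0.999]
eef_pos [ 529.285 -301.623  226.642]
tool_rot [-1.567 -1.045 -2.063]
force [-0.707  0.515 -4.62 ]
torque [ 1.457 -0.814  0.021]
width 63.266
a [-0.406 -0.764 -0.502] z [ 0.882 -0.47   0.002]
clock 14.47 q [ 0.06  0.87 -0.09  1.58  0.93  1.48 -1.  ] F [-0.   0.1 -5.8] w 63.4
d cm [ 0.76  0.33 -1.83] rot [ 1.383 -0.736 -0.   ] pad now [ 540.4 -279.6  238.2] rows 0.5 12.5
```

View pics/b4_side.png

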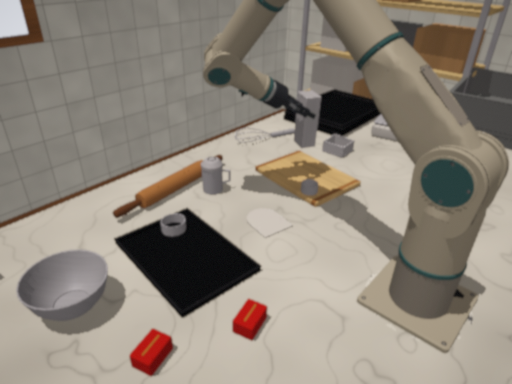

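{"op": "servo_tool", "data": {"increments": [{"dx": 0,"dy": 0,"dz": 0,"ax": 0.06,"ay": -0.032,"az": 0,"claw": 1},{"dx": 0,"dy": 0,"dz": 0,"ax": 0.15,"ay": -0.08,"az": 0,"claw": 1},{"dx": 0,"dy": 0,"dz": 0,"ax": 0.25,"ay": -0.133,"az": 0,"claw": 1},{"dx": 0,"dy": 0,"dz": 0,"ax": 0.35,"ay": -0.186,"az": 0,"claw": 1},{"dx": 0,"dy": 0,"dz": 0,"ax": 0.45,"ay": -0.24,"az": 0,"claw": 1},{"dx": 0,"dy": 0,"dz": 0,"ax": 0.55,"ay": -0.293,"az": 0,"claw": 1},{"dx": 0,"dy": 0,"dz": 0,"ax": 0.65,"ay": -0.346,"az": 0,"claw": 1},{"dx": 0,"dy": 0,"dz": 0,"ax": 0.75,"ay": -0.4,"az": 0,"claw": 1}]}}

```text
clock: 15.13
eef_pos: [527.7, -300.2, 221.9]
tool_rot: [-1.574, -0.192, -2.055]
force: [-1.1, -0.2, -5.9]
width: 63.6
```

```bash
python3 d.py 509 -320 200 30 62 -1
```

```text
clock 15.13 q [ 0.62  0.61 -0.42  1.65  0.5   1.03 -0.5 ] F [-1.1 -0.2 -5.9] w 63.6
d cm [-1.22 -0.75 -4.61] rot [ 0.631 -0.337 -0.005] pad now [ 530.3 -295.5  249.4] rows 1.2 5.7
```

{"op": "servo_tool", "data": {"increments": [{"dx": -0.2,"dy": -0.1,"dz": -0.5,"ax": 0.1,"ay": -0.053,"az": 0,"claw": 1},{"dx": -0.4,"dy": -0.2,"dz": -1,"ax": 0.2,"ay": -0.107,"az": 0,"claw": 1},{"dx": -0.6,"dy": -0.3,"dz": -1.5,"ax": 0.3,"ay": -0.16,"az": 0,"claw": 1},{"dx": -0.8,"dy": -0.5,"dz": -2.5,"ax": 0.4,"ay": -0.214,"az": 0,"claw": 1},{"dx": -1,"dy": -0.7,"dz": -3.5,"ax": 0.5,"ay": -0.267,"az": 0,"claw": 1},{"dx": -1.2,"dy": -0.7,"dz": -4.3,"ax": 0.58,"ay": -0.31,"az": 0,"claw": 1},{"dx": -1.2,"dy": -0.7,"dz": -4.6,"ax": 0.631,"ay": -0.337,"az": 0,"claw": 1},{"dx": -1.2,"dy": -0.7,"dz": -4.6,"ax": 0.631,"ay": -0.337,"az": 0,"claw": 1}]}}

```text
clock: 15.8
eef_pos: [510.9, -312.0, 170.7]
tool_rot: [-1.58, 0.52, -2.069]
force: [-0.8, 0.0, -6.0]
width: 63.3
```

```bash
python3 st.py b5 side top; python3 d.py 509 -320 60 30 62 -1
python3 - <<'E'
import cv2
a=cv2.imread('pics/b5_side.png')[70:210,230:390];b=cv2.imread('pics/b5_top.png')[120:260,270:430]
cv2.imwrite('pics/b5c.png',cv2.resize(cv2.hconcat([a,b]),None,fx=2.5,fy=2.5,interpolation=cv2.INTER_CUBIC))
E
```

```text
clock 15.8
qpos [ 1.223  0.852 -0.784  1.644  0.059  0.899  0.084]
eef_pos [ 510.942 -311.966  170.672]
tool_rot [-1.58   0.52  -2.069]
force [-0.8    0.031 -5.957]
torque [-1.169  0.64  -0.023]
width 63.261
a [ 0.229  0.441 -0.868] z [ 0.881 -0.474 -0.008]
clock 15.90 q [ 1.22  0.85 -0.79  1.64  0.06  0.9   0.08] F [-0.5  0.5 -4.2] w 63.9
d cm [  0.05   0.04 -13.91] rot [ 0.003 -0.004 -0.002] pad now [ 508.6 -320.3  199.2] rows 3.3 0.0
```

View pics/b5c.png

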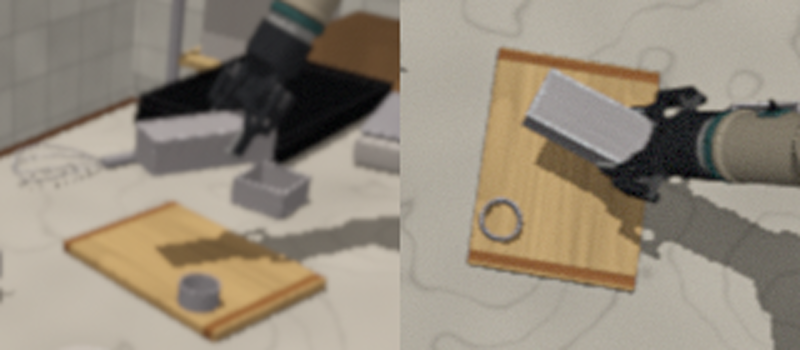

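The mould is upside down over the board with nothing dropped out. I lower it softly.

{"op": "servo_tool", "data": {"increments": [{"dx": 0,"dy": 0,"dz": -2,"ax": 0,"ay": 0,"az": 0,"claw": 1},{"dx": 0,"dy": 0,"dz": -5,"ax": 0,"ay": 0,"az": 0,"claw": 1},{"dx": 0,"dy": 0,"dz": -8,"ax": 0,"ay": 0,"az": 0,"claw": 1},{"dx": 0,"dy": 0,"dz": -10.5,"ax": 0,"ay": 0,"az": 0,"claw": 1},{"dx": 0,"dy": 0,"dz": -12.3,"ax": 0,"ay": 0,"az": 0,"claw": 1},{"dx": 0,"dy": 0,"dz": -13.2,"ax": 0,"ay": 0,"az": 0,"claw": 1},{"dx": 0,"dy": 0,"dz": -13.6,"ax": 0,"ay": 0,"az": 0,"claw": 1},{"dx": 0,"dy": 0,"dz": -13.7,"ax": 0,"ay": 0,"az": 0,"claw": 1}]}}

```text
clock: 16.57
eef_pos: [517.5, -307.0, 40.2]
tool_rot: [-1.568, 0.519, -2.053]
force: [0.7, 1.8, -3.6]
width: 63.6
```

{"op": "servo_tool", "data": {"increments": [{"dx": 0,"dy": 0,"dz": -0.1,"ax": 0,"ay": 0,"az": 0,"claw": 1},{"dx": 0,"dy": 0,"dz": -0.2,"ax": 0,"ay": 0,"az": 0,"claw": 1},{"dx": 0,"dy": 0,"dz": -0.3,"ax": 0,"ay": 0,"az": 0,"claw": 1}]}}

```text
clock: 16.82
eef_pos: [517.2, -308.5, 37.7]
tool_rot: [-1.566, 0.519, -2.055]
force: [-0.6, 0.6, -4.2]
width: 63.0
```

```bash
python3 st.py b6; python3 d.py 509 -320 53 30 62 -1
```

```text
clock 16.817
qpos [ 1.173  1.034 -0.707  1.692  0.141  0.68   0.12 ]
eef_pos [ 517.214 -308.477   37.717]
tool_rot [-1.566  0.519 -2.055]
force [-0.587  0.642 -4.196]
torque [-0.942  0.51   0.016]
width 63.03
a [ 0.235  0.437 -0.869] z [ 0.884 -0.467  0.004]
clock 16.82 q [ 1.17  1.03 -0.71  1.69  0.14  0.68  0.12] F [-0.6  0.6 -4.2] w 63.0
d cm [-0.16  0.08 -0.9 ] rot [ 0.006  0.001 -0.002] pad now [ 510.6 -320.7   62. ] rows 0.2 0.1
```

{"op": "servo_tool", "data": {"increments": [{"dx": 0,"dy": 0,"dz": -0.2,"ax": 0,"ay": 0,"az": 0,"claw": 1},{"dx": 0,"dy": 0,"dz": -0.4,"ax": 0,"ay": 0,"az": 0,"claw": 1},{"dx": 0,"dy": 0,"dz": -0.5,"ax": 0,"ay": 0,"az": 0,"claw": 1},{"dx": 0,"dy": 0,"dz": -0.6,"ax": 0,"ay": 0,"az": 0,"claw": 1}]}}

```text
clock: 17.15
eef_pos: [516.4, -308.1, 30.4]
tool_rot: [-1.569, 0.519, -2.056]
force: [-0.6, -1.0, -2.9]
width: 63.2
```

{"op": "servo_tool", "data": {"increments": [{"dx": 0,"dy": 0,"dz": -0.1,"ax": 0,"ay": 0,"az": 0,"claw": 1},{"dx": 0,"dy": 0,"dz": -0.2,"ax": 0,"ay": 0,"az": 0,"claw": 1}]}}

```text
clock: 17.32
eef_pos: [516.5, -308.2, 30.0]
tool_rot: [-1.569, 0.52, -2.056]
force: [-10.0, -3.3, 14.5]
width: 63.7
```

{"op": "servo_tool", "data": {"increments": [{"dx": 0,"dy": 0,"dz": -0.1,"ax": 0,"ay": 0,"az": 0,"claw": 1},{"dx": 0,"dy": 0,"dz": 0.1,"ax": 0,"ay": 0,"az": 0,"claw": 1}]}}

```text
clock: 17.48
eef_pos: [516.6, -308.2, 30.7]
tool_rot: [-1.568, 0.52, -2.056]
force: [-0.0, 0.1, -4.4]
width: 63.5
```

```bash
python3 st.py b7 side
python3 - <<'E'
import cv2
a=cv2.imread('pics/b7_side.png')[100:210,240:380]
cv2.imwrite('pics/b7c.png',cv2.resize(a,None,fx=5,fy=5,interpolation=cv2.INTER_CUBIC))
E
```

```text
clock 17.483
qpos [ 1.172  1.045 -0.703  1.692  0.145  0.672  0.122]
eef_pos [ 516.622 -308.165   30.705]
tool_rot [-1.568  0.52  -2.056]
force [-0.041  0.052 -4.368]
torque [-0.989  0.534  0.015]
width 63.496
a [ 0.234  0.438 -0.868] z [ 0.884 -0.467  0.003]
```

View pics/b7c.png

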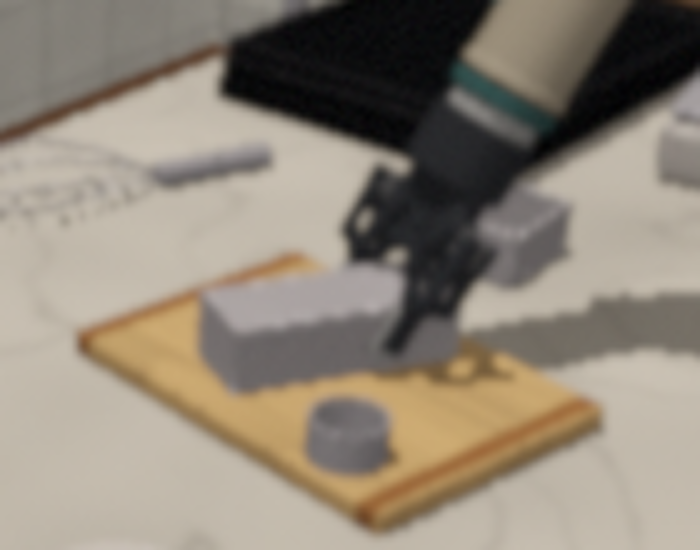

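{"op": "servo_tool", "data": {"increments": [{"dx": 0,"dy": 0,"dz": -0.05,"ax": 0,"ay": 0,"az": 0,"claw": 1},{"dx": 0,"dy": 0,"dz": -0.1,"ax": 0,"ay": 0,"az": 0,"claw": 1},{"dx": 0,"dy": 0,"dz": -0.15,"ax": 0,"ay": 0,"az": 0,"claw": 1}]}}

```text
clock: 17.78
eef_pos: [516.9, -308.4, 30.0]
tool_rot: [-1.568, 0.52, -2.056]
force: [-8.2, -3.5, 16.8]
width: 63.1
```

{"op": "servo_tool", "data": {"increments": [{"dx": 0,"dy": 0,"dz": 0.03,"ax": 0,"ay": 0,"az": 0,"claw": 0.3},{"dx": 0,"dy": 0,"dz": 0.03,"ax": 0,"ay": 0,"az": 0,"claw": -0.3},{"dx": 0,"dy": 0,"dz": 0.03,"ax": 0,"ay": 0,"az": 0,"claw": -1},{"dx": 0,"dy": 0,"dz": 0.03,"ax": 0,"ay": 0,"az": 0,"claw": -1},{"dx": 0,"dy": 0,"dz": 0.03,"ax": 0,"ay": 0,"az": 0,"claw": -1}]}}

```text
clock: 18.2
eef_pos: [517.0, -307.7, 28.4]
tool_rot: [-1.568, 0.52, -2.056]
force: [-0.2, 0.3, -0.4]
width: 85.4
```

```bash
python3 st.py b8; python3 d.py 509 -320 200 0 62 -1
```

```text
clock 18.2
qpos [ 1.17   1.048 -0.702  1.692  0.146  0.669  0.122]
eef_pos [ 516.985 -307.718   28.397]
tool_rot [-1.568  0.52  -2.056]
force [-0.195  0.262 -0.377]
torque [-0.417  0.191  0.015]
width 85.43
a [ 0.234  0.438 -0.868] z [ 0.884 -0.467  0.002]
clock 18.20 q [ 1.17  1.05 -0.7   1.69  0.15  0.67  0.12] F [-0.2  0.3 -0.4] w 85.4
d cm [-0.8  -1.23 14.36] rot [-0.458  0.245 -0.003] pad now [ 510.4 -320.    52.7] rows 3.5 4.2
```

Free. I back out along the tool axis, raise, and turn to vertical.

{"op": "servo_tool", "data": {"increments": [{"dx": -0.5,"dy": -0.9,"dz": 1.7,"ax": 0,"ay": 0,"az": 0,"claw": -1},{"dx": -1.4,"dy": -2.6,"dz": 5.2,"ax": 0,"ay": 0,"az": 0,"claw": -1},{"dx": -2.1,"dy": -4,"dz": 8,"ax": 0,"ay": 0,"az": 0,"claw": -1},{"dx": -2,"dy": -4,"dz": 12,"ax": -0.1,"ay": 0.05,"az": 0,"claw": -1},{"dx": -1,"dy": -2,"dz": 15,"ax": -0.22,"ay": 0.12,"az": 0,"claw": -1},{"dx": 0,"dy": 0,"dz": 17,"ax": -0.34,"ay": 0.18,"az": 0,"claw": -1},{"dx": 0.5,"dy": 1,"dz": 17,"ax": -0.458,"ay": 0.245,"az": 0,"claw": -1},{"dx": 0.5,"dy": 1,"dz": 17,"ax": -0.458,"ay": 0.245,"az": 0,"claw": -1}]}}

```text
clock: 18.87
eef_pos: [529.5, -286.4, 202.9]
tool_rot: [-1.563, 0.002, -2.039]
force: [0.5, 1.1, 0.2]
width: 85.2
```

```bash
cat > mb.py <<'E'
from h import *
import sys
g=get_image("top");im=g["color"]
tag=sys.argv[1];z=float(sys.argv[2])
c=im[120:260,270:430];s=get_image("side")["color"][70:210,230:390]
cv2.imwrite(f'pics/{tag}.png',cv2.resize(np.hstack([s,c])[...,::-1],None,fx=2.5,fy=2.5,interpolation=cv2.INTER_CUBIC))
hsv=cv2.cvtColor(np.ascontiguousarray(c),cv2.COLOR_RGB2HSV)
b=cv2.cvtColor(np.ascontiguousarray(im[120:260,270:430]),cv2.COLOR_RGB2HSV)
m=((b[...,1]<40)&(b[...,2]>110)).astype(np.uint8)
n,l,st,ce=cv2.connectedComponentsWithStats(m)
for i in range(1,n):
    if 300<st[i,4]<4000:
        cs,_=cv2.findContours((l==i).astype(np.uint8),cv2.RETR_EXTERNAL,cv2.CHAIN_APPROX_NONE)
        P=np.array([onz(g,p[0][0]+270,p[0][1]+120,z)[:2] for p in cs[0]],np.float32);print(ce[i]+[270,120],st[i,4],cv2.minAreaRect(P))
E
python3 mb.py b9 70
```

```text
[420.9338843  140.49586777] 726 ((649.2383422851562, -554.3341674804688), (58.84587860107422, 152.72268676757812), 85.406005859375)
[330.703125   175.42881944] 576 ((533.9327392578125, -273.195068359375), (125.19786834716797, 64.44566345214844), 61.19476318359375)
```

View pics/b9.png

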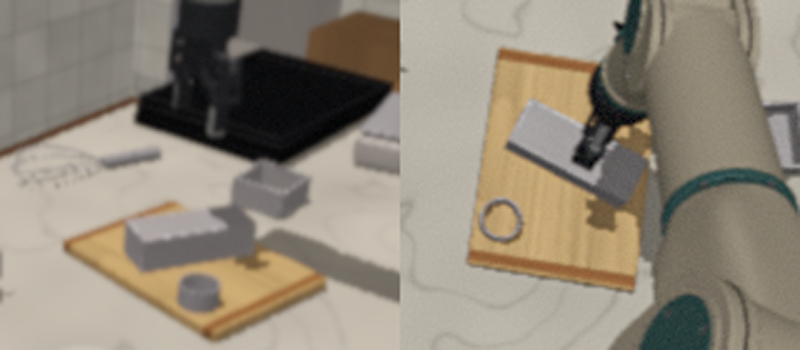

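```bash
python3 d.py 524.5 -291.5 110 0 61.2 -1  524.5 -291.5 50 0 61.2 -1
```

```text
clock 18.97 q [ 0.76  0.63 -0.48  1.69  0.35  0.91 -0.33] F [-0.5 -0.2  0.5] w 85.0
d cm [ -0.03   0.08 -11.78] rot [-0.     0.002 -0.027] pad now [ 524.8 -292.3  227.8] rows 2.8 0.2
clock 18.97 q [ 0.76  0.63 -0.48  1.69  0.35  0.91 -0.33] F [-0.5 -0.2  0.5] w 85.0
d cm [ -0.03   0.08 -17.78] rot [-0.     0.002 -0.027] pad now [ 524.8 -292.3  227.8] rows 4.3 0.2
```

{"op": "servo_tool", "data": {"increments": [{"dx": 0,"dy": 0,"dz": -4,"ax": 0,"ay": 0,"az": -0.027,"claw": -1},{"dx": 0,"dy": 0,"dz": -8,"ax": 0,"ay": 0,"az": -0.027,"claw": -1},{"dx": 0,"dy": 0,"dz": -10.8,"ax": 0,"ay": 0,"az": -0.027,"claw": -1},{"dx": 0,"dy": 0,"dz": -11.8,"ax": 0,"ay": 0,"az": -0.027,"claw": -1},{"dx": 0,"dy": 0,"dz": -11.8,"ax": 0,"ay": 0,"az": -0.027,"claw": -1}]}}

```text
clock: 19.38
eef_pos: [518.4, -298.8, 77.0]
tool_rot: [-1.578, -0.0, -2.087]
force: [-0.2, 0.2, 0.3]
width: 85.4
```

```bash
python3 st.py c1 wrist; python3 d.py 524.5 -291.5 50 0 61.2 -1
```

```text
clock 19.383
qpos [ 0.716  0.786 -0.389  1.776  0.444  0.675 -0.44 ]
eef_pos [ 518.354 -298.814   76.976]
tool_rot [-1.578 -0.    -2.087]
force [-0.206  0.224  0.348]
torque [0.022 0.07  0.003]
width 85.373
a [-0.007  0.004 -1.   ] z [ 0.87  -0.493 -0.008]
clock 19.43 q [ 0.72  0.78 -0.39  1.77  0.44  0.68 -0.44] F [ 1.2 -0.1  1. ] w 85.3
d cm [ 0.43  0.76 -5.72] rot [-0.002 -0.003  0.013] pad now [ 520.3 -299.1  107.2] rows 1.4 0.1
```

View pics/c1_wrist.png

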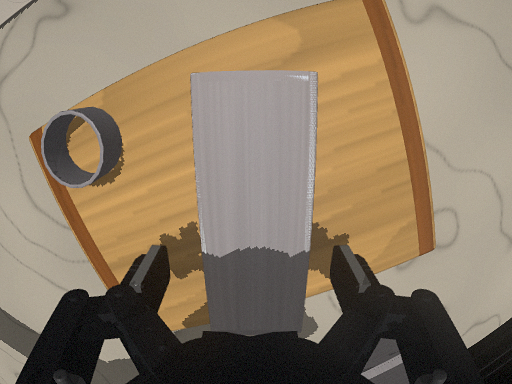

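{"op": "servo_tool", "data": {"increments": [{"dx": 0.5,"dy": 0.6,"dz": -2,"ax": 0,"ay": 0,"az": 0.013,"claw": -1},{"dx": 0.6,"dy": 0.6,"dz": -4,"ax": 0,"ay": 0,"az": 0.013,"claw": -1},{"dx": 0.6,"dy": 0.6,"dz": -5.2,"ax": 0,"ay": 0,"az": 0.013,"claw": -1},{"dx": 0.6,"dy": 0.6,"dz": -5.6,"ax": 0,"ay": 0,"az": 0.013,"claw": -1},{"dx": 0.6,"dy": 0.6,"dz": -5.6,"ax": 0,"ay": 0,"az": 0.013,"claw": -1}]}}

```text
clock: 19.85
eef_pos: [527.3, -292.7, 24.5]
tool_rot: [-1.572, -0.0, -2.072]
force: [0.1, -0.3, -0.1]
width: 85.5
```

```bash
python3 d.py 524.5 -291.5 50 0 61.2 -1
```

```text
clock 19.85 q [ 0.67  0.86 -0.34  1.79  0.49  0.58 -0.48] F [ 0.1 -0.3 -0.1] w 85.5
d cm [-0.28  0.12 -0.25] rot [-0.    -0.001 -0.002] pad now [ 527.3 -292.7   52.5] rows 0.1 0.0
```

Close, then a small lift.

{"op": "servo_tool", "data": {"increments": [{"dx": 0,"dy": 0,"dz": -0.1,"ax": 0,"ay": 0,"az": 0,"claw": 0},{"dx": 0,"dy": 0,"dz": -0.1,"ax": 0,"ay": 0,"az": 0,"claw": 0.3},{"dx": 0,"dy": 0,"dz": -0.1,"ax": 0,"ay": 0,"az": 0,"claw": 1},{"dx": 0,"dy": 0,"dz": -0.1,"ax": 0,"ay": 0,"az": 0,"claw": 1},{"dx": 0,"dy": 0,"dz": -0.1,"ax": 0,"ay": 0,"az": 0,"claw": 1},{"dx": 0,"dy": 0,"dz": -0.1,"ax": 0,"ay": 0,"az": 0,"claw": 1}]}}

```text
clock: 20.35
eef_pos: [527.7, -292.5, 24.7]
tool_rot: [-1.571, -0.001, -2.071]
force: [-1.3, -0.6, 7.6]
width: 63.3
```

```bash
python3 st.py c2
```

```text
clock 20.35
qpos [ 0.67   0.865 -0.344  1.786  0.492  0.577 -0.48 ]
eef_pos [ 527.725 -292.462   24.692]
tool_rot [-1.571e+00 -1.000e-03 -2.071e+00]
force [-1.306 -0.579  7.577]
torque [ 0.277  0.687 -0.078]
width 63.277
a [-0.    -0.001 -1.   ] z [ 0.877 -0.48   0.   ]
```

{"op": "servo_tool", "data": {"increments": [{"dx": 0,"dy": 0,"dz": 1,"ax": 0,"ay": 0,"az": 0,"claw": 1},{"dx": 0,"dy": 0,"dz": 2.5,"ax": 0,"ay": 0,"az": 0,"claw": 1},{"dx": 0,"dy": 0,"dz": 4,"ax": 0,"ay": 0,"az": 0,"claw": 1},{"dx": 0,"dy": 0,"dz": 4.5,"ax": 0,"ay": 0,"az": 0,"claw": 1},{"dx": 0,"dy": 0,"dz": 4.5,"ax": 0,"ay": 0,"az": 0,"claw": 1},{"dx": 0,"dy": 0,"dz": 4.5,"ax": 0,"ay": 0,"az": 0,"claw": 1}]}}

```text
clock: 20.85
eef_pos: [527.2, -292.2, 68.3]
tool_rot: [-1.572, -0.0, -2.071]
force: [0.2, -0.1, -4.7]
width: 63.2
```

```bash
python3 st.py c3; python3 mb.py c3 115
```

```text
clock 20.85
qpos [ 0.695  0.801 -0.384  1.773  0.457  0.657 -0.45 ]
eef_pos [ 527.229 -292.158   68.282]
tool_rot [-1.572 -0.    -2.071]
force [ 0.245 -0.091 -4.722]
torque [ 0.038 -0.053 -0.029]
width 63.202
a [-0.001  0.    -1.   ] z [ 0.878 -0.48  -0.001]
[328.15776699 168.92718447] 412 ((547.3440551757812, -249.24563598632812), (71.42227935791016, 64.88034057617188), 62.38742446899414)
```

View pics/c3.png

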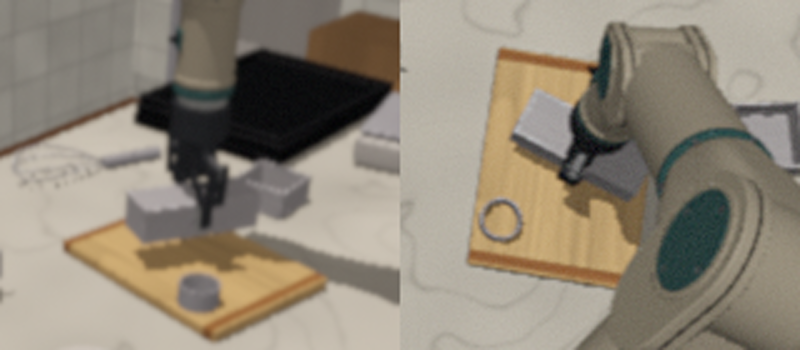

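{"op": "servo_tool", "data": {"increments": [{"dx": 0,"dy": 0,"dz": -2.1,"ax": 0,"ay": 0,"az": 0,"claw": 1},{"dx": 0,"dy": 0,"dz": -4.2,"ax": 0,"ay": 0,"az": 0,"claw": 1},{"dx": 0,"dy": 0,"dz": -4.8,"ax": 0,"ay": 0,"az": 0,"claw": 1},{"dx": 0,"dy": 0,"dz": -4.5,"ax": 0,"ay": 0,"az": 0,"claw": 1},{"dx": 0,"dy": 0,"dz": -4.4,"ax": 0,"ay": 0,"az": 0,"claw": 1}]}}

```text
clock: 21.37
eef_pos: [527.7, -292.0, 24.5]
tool_rot: [-1.571, -0.0, -2.07]
force: [-0.4, -0.5, -4.1]
width: 63.6
```

```bash
python3 st.py c4
```

```text
clock 21.367
qpos [ 0.671  0.865 -0.345  1.786  0.492  0.577 -0.48 ]
eef_pos [ 527.655 -291.965   24.482]
tool_rot [-1.571 -0.    -2.07 ]
force [-0.371 -0.513 -4.13 ]
torque [ 0.042 -0.049 -0.05 ]
width 63.576
a [-0.001  0.    -1.   ] z [ 0.878 -0.479 -0.001]
```

{"op": "servo_tool", "data": {"increments": [{"dx": 0,"dy": 0,"dz": 0.2,"ax": 0,"ay": 0,"az": 0,"claw": 1},{"dx": 0,"dy": 0,"dz": 0.3,"ax": 0,"ay": 0,"az": 0,"claw": 1},{"dx": 0,"dy": 0,"dz": 0.3,"ax": 0,"ay": 0,"az": 0,"claw": 1}]}}

```text
clock: 21.62
eef_pos: [527.1, -291.9, 26.9]
tool_rot: [-1.573, -0.0, -2.071]
force: [0.3, 0.2, -3.7]
width: 63.3
```

```bash
python3 - <<'E'
from h import *
F=[];T=[]
for i in range(6):
    s=read_state();F.append(s["force"][2]);T.append(s["torque"]);g=get_image("side")
print(np.round(F,1),np.mean(F),np.mean(T,0).round(3),s["eef_pos"])
a=g["color"][110:200,250:370,::-1];cv2.imwrite('pics/c5.png',cv2.resize(a,None,fx=6,fy=6,interpolation=cv2.INTER_CUBIC))
E
```

```text
[-3.7 -5.  -4.3 -4.6 -5.  -4.6] -4.521484498033348 [0.047 0.019 0.01 ] [ 527.2977603  -291.96247472   27.02847606]
```

View pics/c5.png

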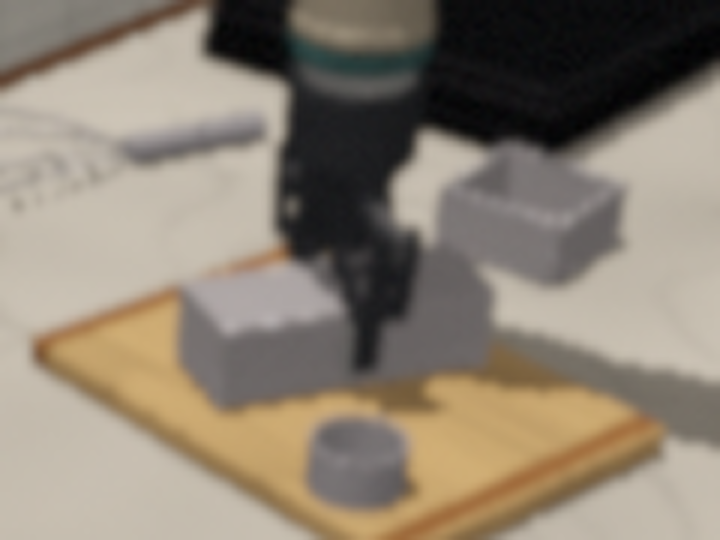

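{"op": "servo_tool", "data": {"increments": [{"dx": 0,"dy": 0,"dz": 0.8,"ax": 0,"ay": 0,"az": 0,"claw": 1},{"dx": 0,"dy": 0,"dz": 1.8,"ax": 0,"ay": 0,"az": 0,"claw": 1},{"dx": 0,"dy": 0,"dz": 2.8,"ax": 0,"ay": 0,"az": 0,"claw": 1},{"dx": 0,"dy": 0,"dz": 3.2,"ax": 0,"ay": 0,"az": 0,"claw": 1},{"dx": 0,"dy": 0,"dz": 3.2,"ax": 0,"ay": 0,"az": 0,"claw": 1}]}}

```text
clock: 22.33
eef_pos: [528.8, -292.7, 61.5]
tool_rot: [-1.568, 0.0, -2.071]
force: [1.3, 0.4, -4.2]
width: 63.0
```

```bash
python3 - <<'E'
from h import *
F=[];T=[]
for i in range(8):
    s=read_state();F.append(s["force"][2]);T.append(s["torque"]);g=get_image("side")
print(np.round(F,1),np.mean(F),np.mean(T,0).round(3),s["eef_pos"])
a=g["color"][110:200,250:370,::-1];cv2.imwrite('pics/c6.png',cv2.resize(a,None,fx=6,fy=6,interpolation=cv2.INTER_CUBIC))
E
```

```text
[-4.2 -4.4 -0.7  1.6  2.   3.4  3.6  3.8] 0.6318987827312507 [ 0.018 -0.14  -0.003] [ 528.13085284 -292.46211554   59.857733  ]
```

View pics/c6.png

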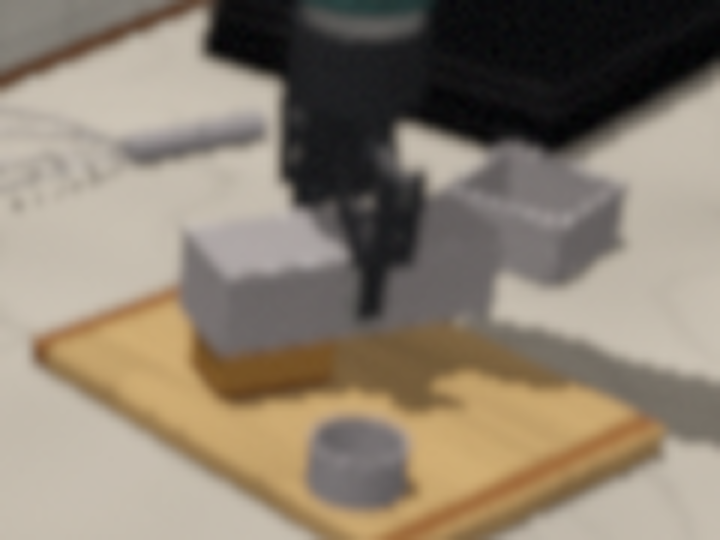

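{"op": "servo_tool", "data": {"increments": [{"dx": 0,"dy": 0,"dz": -0.2,"ax": 0,"ay": 0,"az": 0,"claw": 1},{"dx": 0,"dy": 0,"dz": -0.4,"ax": 0,"ay": 0,"az": 0,"claw": 1}]}}

```text
clock: 22.9
eef_pos: [530.5, -293.7, 57.7]
tool_rot: [-1.564, 0.0, -2.071]
force: [0.6, -4.7, 20.6]
width: 63.3
```

```bash
python3 st.py c7 side; python3 - <<'E'
import cv2
a=cv2.imread('pics/c7_side.png')[110:200,250:370];cv2.imwrite('pics/c7.png',cv2.resize(a,None,fx=6,fy=6,interpolation=cv2.INTER_CUBIC))
E
```

```text
clock 22.9
qpos [ 0.689  0.817 -0.374  1.774  0.468  0.633 -0.46 ]
eef_pos [ 530.501 -293.725   57.708]
tool_rot [-1.564  0.    -2.071]
force [ 0.611 -4.688 20.594]
torque [-0.417 -1.063 -0.102]
width 63.332
a [ 0.006 -0.003 -1.   ] z [ 0.877 -0.48   0.006]
```

View pics/c7.png

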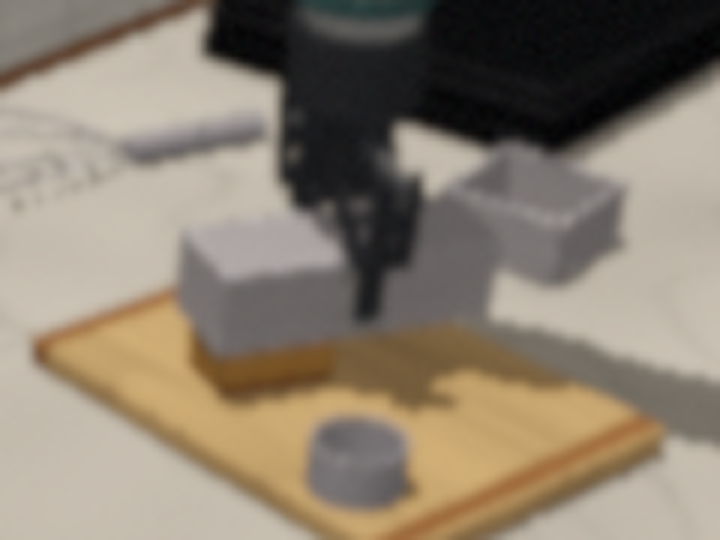

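{"op": "servo_tool", "data": {"increments": [{"dx": -0.1,"dy": 0,"dz": 0.3,"ax": 0,"ay": 0,"az": 0,"claw": 1},{"dx": -0.1,"dy": 0,"dz": 0.6,"ax": 0,"ay": 0,"az": 0,"claw": 1},{"dx": -0.1,"dy": 0,"dz": 0.9,"ax": 0,"ay": 0,"az": 0,"claw": 1},{"dx": -0.1,"dy": 0,"dz": 1.3,"ax": 0,"ay": 0,"az": 0,"claw": 1},{"dx": -0.1,"dy": 0,"dz": 1.8,"ax": 0,"ay": 0,"az": 0,"claw": 1},{"dx": -0.1,"dy": 0,"dz": 2.4,"ax": 0,"ay": 0,"az": 0,"claw": 1},{"dx": -0.1,"dy": 0,"dz": 3,"ax": 0,"ay": 0,"az": 0,"claw": 1},{"dx": -0.1,"dy": 0,"dz": 3.4,"ax": 0,"ay": 0,"az": 0,"claw": 1}]}}

```text
clock: 23.62
eef_pos: [526.8, -292.1, 90.2]
tool_rot: [-1.571, -0.0, -2.071]
force: [-0.5, -0.2, -4.3]
width: 63.6
```

```bash
python3 st.py c8 side top wrist; python3 - <<'E'
import cv2
a=cv2.imread('pics/c8_side.png')[100:200,245:375];cv2.imwrite('pics/c8.png',cv2.resize(a,None,fx=6,fy=6,interpolation=cv2.INTER_CUBIC))
E
```

```text
clock 23.617
qpos [ 0.707  0.77  -0.403  1.765  0.439  0.697 -0.436]
eef_pos [ 526.777 -292.085   90.233]
tool_rot [-1.571 -0.    -2.071]
force [-0.489 -0.156 -4.322]
torque [ 0.065  0.005 -0.02 ]
width 63.566
a [-0.  0. -1.] z [ 0.878 -0.479 -0.   ]
```

View pics/c8.png

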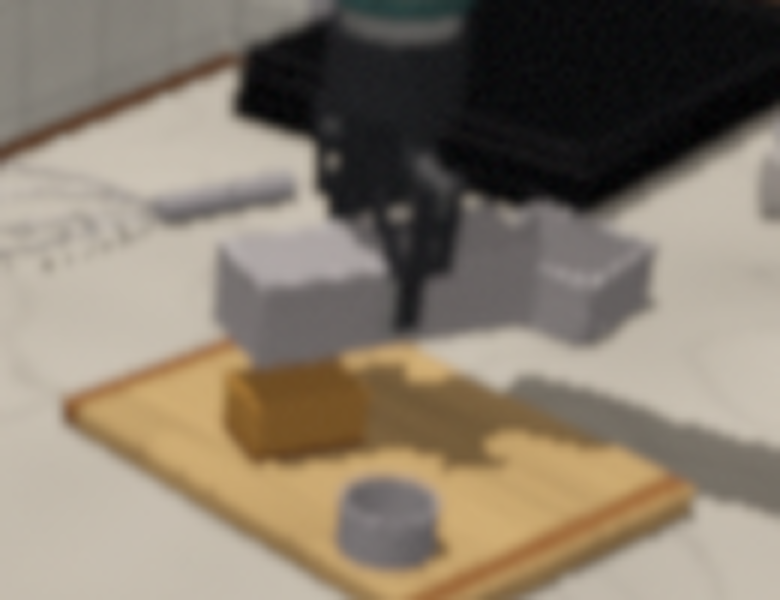

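View pics/c8_wrist.png

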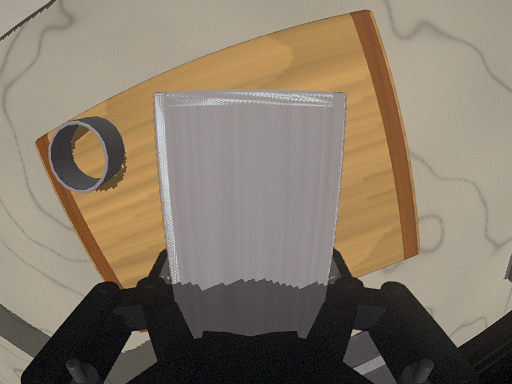

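Loaf one lies flat on the board (crop (300,410)) and the other is still held. When I tried to come back down, the lips caught on the freed loaf (about 25 N). So I rap the second loaf out on a free strip of the board, with the mould parallel to the board and clear of loaf one.

```bash
python3 d.py 476.7 -343.9 140 0 -9.6 -1
```

```text
clock 23.77 q [ 0.71  0.77 -0.4   1.77  0.44  0.7  -0.44] F [ 1.2 -0.4 -4.1] w 62.9
d cm [-5.01 -5.17  2.21] rot [ 0.    -0.    -1.238] pad now [ 526.8 -292.2  117.9] rows 1.8 9.9
```

{"op": "servo_tool", "data": {"increments": [{"dx": 0,"dy": 0,"dz": 1.2,"ax": 0,"ay": 0,"az": -0.06,"claw": 1},{"dx": -0.8,"dy": -0.8,"dz": 2.2,"ax": 0,"ay": 0,"az": -0.18,"claw": 1},{"dx": -1.6,"dy": -1.6,"dz": 2.2,"ax": 0,"ay": 0,"az": -0.3,"claw": 1},{"dx": -2.4,"dy": -2.5,"dz": 2.2,"ax": 0,"ay": 0,"az": -0.42,"claw": 1},{"dx": -3.2,"dy": -3.3,"dz": 2.2,"ax": 0,"ay": 0,"az": -0.54,"claw": 1},{"dx": -4,"dy": -4.1,"dz": 2.2,"ax": 0,"ay": 0,"az": -0.66,"claw": 1},{"dx": -4.6,"dy": -4.8,"dz": 2.2,"ax": 0,"ay": 0,"az": -0.78,"claw": 1},{"dx": -5,"dy": -5.2,"dz": 2.2,"ax": 0,"ay": 0,"az": -0.9,"claw": 1}]}}

```text
clock: 24.43
eef_pos: [475.2, -345.1, 111.1]
tool_rot: [-1.572, -0.001, -2.978]
force: [0.6, 0.1, -3.2]
width: 63.2
```

{"op": "servo_tool", "data": {"increments": [{"dx": 0,"dy": 0,"dz": 0,"ax": 0,"ay": 0,"az": -0.12,"claw": 1},{"dx": 0,"dy": 0,"dz": 0,"ax": 0,"ay": 0,"az": -0.24,"claw": 1},{"dx": 0,"dy": 0,"dz": 0,"ax": 0,"ay": 0,"az": -0.32,"claw": 1},{"dx": 0,"dy": 0,"dz": 0,"ax": 0,"ay": 0,"az": -0.338,"claw": 1},{"dx": 0,"dy": 0,"dz": 0,"ax": 0,"ay": 0,"az": -0.338,"claw": 1}]}}

```text
clock: 24.85
eef_pos: [476.5, -343.7, 111.2]
tool_rot: [-1.572, -0.001, 2.976]
force: [-0.0, 0.4, -3.8]
width: 63.2
```

```bash
python3 st.py c9 wrist; python3 mb.py c9 130;python3 d.py 476.7 -343.9 97.7 0 -9.6 -1
```

```text
clock 24.85
qpos [ 0.631  0.694 -0.085  1.801  0.089  0.651 -1.241]
eef_pos [ 476.499 -343.654  111.158]
tool_rot [-1.572e+00 -1.000e-03  2.976e+00]
force [-0.035  0.425 -3.805]
torque [-0.004 -0.072  0.035]
width 63.203
a [-0.     0.001 -1.   ] z [-0.165 -0.986 -0.001]
[358.15737705 205.64590164] 305 ((429.73272705078125, -334.4110412597656), (53.29403305053711, 72.44705963134766), 81.18636322021484)
clock 25.00 q [ 0.63  0.69 -0.09  1.8   0.09  0.65 -1.24] F [ 0.2  0.1 -3.3] w 63.7
d cm [ 0.02 -0.   -4.15] rot [-0.001 -0.    -0.002] pad now [ 476.5 -343.9  139.2] rows 1.0 0.0
```

View pics/c9.png

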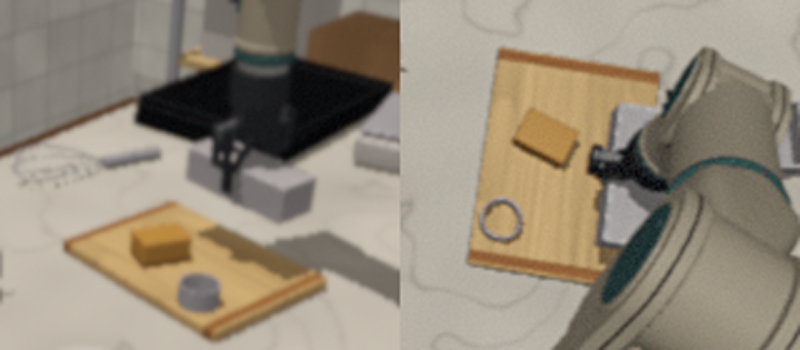

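View pics/c9_wrist.png

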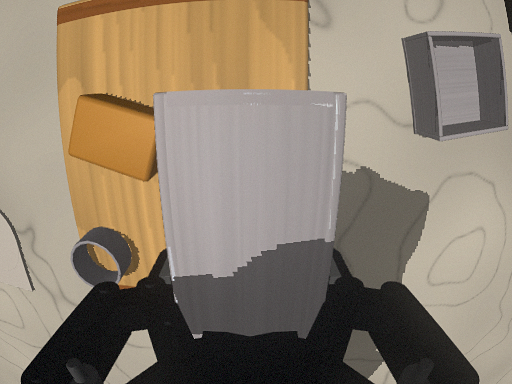

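```bash
python3 - <<'E'
from h import *
g=get_image("top");im=g["color"][120:260,270:430];h=cv2.cvtColor(np.ascontiguousarray(im),cv2.COLOR_RGB2HSV)
m=(h[...,1]>150)&(h[...,0]<20)
m[:35]=0;m[80:]=0
n,l,st,c=cv2.connectedComponentsWithStats(m.astype(np.uint8));i=1+st[1:,4].argmax()
cs,_=cv2.findContours((l==i).astype(np.uint8),cv2.RETR_EXTERNAL,cv2.CHAIN_APPROX_NONE)
P=np.array([onz(g,p[0][0]+270,p[0][1]+120,59)[:2] for p in cs[0]],np.float32);print(st[i],cv2.minAreaRect(P))
B=cv2.boxPoints(cv2.minAreaRect(P));d=B-[512,-285];print("u",(d@[.986,-.166]).round(),"v",(d@[.166,.986]).round())
E
```

```text
[46 55 18 12 48] ((524.069580078125, -241.71237182617188), (62.97508239746094, 10.321717262268066), 60.307823181152344)
u [-11.  -1.  20.  11.] v [17. 13. 72. 76.]
```

```bash
python3 - <<'E'
from h import *
g=get_image("top")
for c,r,z in [(535,107,59),(580,133,59),(560,157,59),(513,133,59),(560,165,20)]:
    p=onz(g,270+(c-400)/2.5,120+r/2.5,z)[:2];d=p-[512,-285];print(p.round(),"u %.0f v %.0f"%(d@[.986,-.166],d@[.166,.986]))
E
```

```text
[ 582. -242.] u 61 v 54
[ 547. -299.] u 37 v -8
[ 515. -272.] u 1 v 13
[ 547. -213.] u 22 v 77
[ 513. -279.] u -0 v 6
```

{"op": "servo_tool", "data": {"increments": [{"dx": 0,"dy": 0,"dz": -1.5,"ax": 0,"ay": 0,"az": 0,"claw": 1},{"dx": 0,"dy": 0,"dz": -3,"ax": 0,"ay": 0,"az": 0,"claw": 1},{"dx": 0,"dy": 0,"dz": -4,"ax": 0,"ay": 0,"az": 0,"claw": 1},{"dx": 0,"dy": 0,"dz": -4.1,"ax": 0,"ay": 0,"az": 0,"claw": 1},{"dx": 0,"dy": 0,"dz": -4.1,"ax": 0,"ay": 0,"az": 0,"claw": 1},{"dx": 0,"dy": 0,"dz": -4.1,"ax": 0,"ay": 0,"az": 0,"claw": 1}]}}

```text
clock: 25.6
eef_pos: [476.9, -344.3, 70.8]
tool_rot: [-1.571, 0.001, 2.975]
force: [0.1, 0.7, -4.5]
width: 63.4
```

{"op": "servo_tool", "data": {"increments": [{"dx": 0,"dy": 0,"dz": -2.4,"ax": 0,"ay": 0,"az": 0,"claw": 1},{"dx": 0,"dy": 0,"dz": -4.9,"ax": 0,"ay": 0,"az": 0,"claw": 1},{"dx": 0,"dy": 0,"dz": -5.3,"ax": 0,"ay": 0,"az": 0,"claw": 1},{"dx": 0,"dy": 0,"dz": -4.7,"ax": 0,"ay": 0,"az": 0,"claw": 1},{"dx": 0,"dy": 0,"dz": -4.5,"ax": 0,"ay": 0,"az": 0,"claw": 1},{"dx": 0,"dy": 0,"dz": -4.5,"ax": 0,"ay": 0,"az": 0,"claw": 1}]}}

```text
clock: 26.1
eef_pos: [477.6, -344.7, 26.7]
tool_rot: [-1.57, 0.003, 2.975]
force: [1.4, -1.2, -2.2]
width: 63.1
```

```bash
python3 st.py d1
```

```text
clock 26.1
qpos [ 0.621  0.825 -0.068  1.834  0.106  0.483 -1.257]
eef_pos [ 477.581 -344.719   26.658]
tool_rot [-1.57   0.003  2.975]
force [ 1.427 -1.194 -2.224]
torque [-0.079 -0.143  0.014]
width 63.127
a [ 0.002 -0.001 -1.   ] z [-0.166 -0.986  0.   ]
```

{"op": "servo_tool", "data": {"increments": [{"dx": 0,"dy": 0,"dz": 0.3,"ax": 0,"ay": 0,"az": 0,"claw": 1},{"dx": 0,"dy": 0,"dz": 0.7,"ax": 0,"ay": 0,"az": 0,"claw": 1},{"dx": 0,"dy": 0,"dz": 1.2,"ax": 0,"ay": 0,"az": 0,"claw": 1},{"dx": 0,"dy": 0,"dz": 1.8,"ax": 0,"ay": 0,"az": 0,"claw": 1},{"dx": 0,"dy": 0,"dz": 2,"ax": 0,"ay": 0,"az": 0,"claw": 1}]}}

```text
clock: 26.52
eef_pos: [476.9, -344.3, 46.3]
tool_rot: [-1.571, 0.001, 2.974]
force: [-0.1, 0.2, -3.9]
width: 63.3
```

```bash
python3 st.py d2 side;  python3 - <<'E'
import cv2
a=cv2.imread('pics/d2_side.png')[100:200,245:375];cv2.imwrite('pics/d2.png',cv2.resize(a,None,fx=6,fy=6,interpolation=cv2.INTER_CUBIC))
E
```

```text
clock 26.517
qpos [ 0.624  0.793 -0.072  1.83   0.102  0.521 -1.254]
eef_pos [ 476.851 -344.312   46.333]
tool_rot [-1.571e+00  1.000e-03  2.974e+00]
force [-0.1    0.209 -3.906]
torque [-0.011 -0.013  0.008]
width 63.284
a [ 0.001  0.    -1.   ] z [-0.166 -0.986 -0.   ]
```

View pics/d2.png

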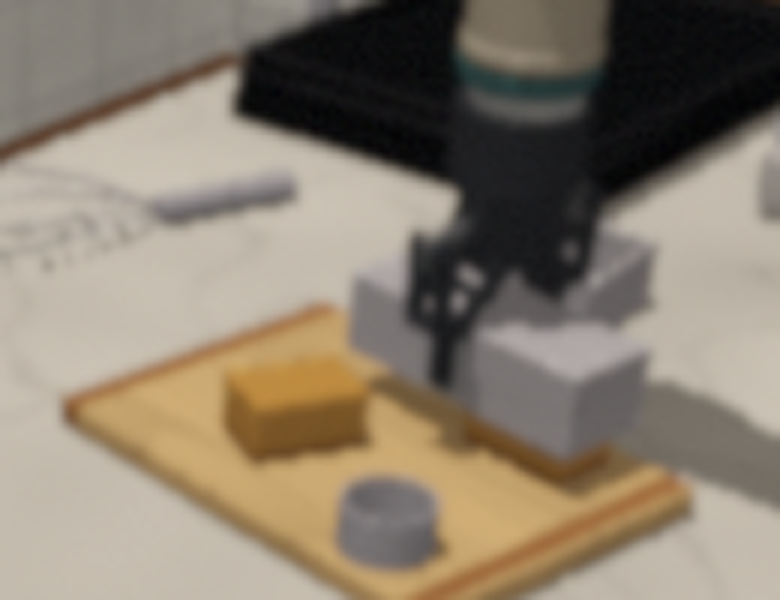

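The second loaf is free as well: it stands on the board under the mould at crop (540,450). I lift straight off.

{"op": "servo_tool", "data": {"increments": [{"dx": 0,"dy": 0,"dz": 0.5,"ax": 0,"ay": 0,"az": 0,"claw": 1},{"dx": 0,"dy": 0,"dz": 1.2,"ax": 0,"ay": 0,"az": 0,"claw": 1},{"dx": 0,"dy": 0,"dz": 2,"ax": 0,"ay": 0,"az": 0,"claw": 1},{"dx": 0,"dy": 0,"dz": 3,"ax": 0,"ay": 0,"az": 0,"claw": 1},{"dx": 0,"dy": 0,"dz": 5,"ax": 0,"ay": 0,"az": 0,"claw": 1},{"dx": 0,"dy": 0,"dz": 8,"ax": 0,"ay": 0,"az": 0,"claw": 1},{"dx": 0,"dy": 0,"dz": 12,"ax": 0,"ay": 0,"az": 0,"claw": 1},{"dx": 0,"dy": 0,"dz": 16,"ax": 0,"ay": 0,"az": 0,"claw": 1}]}}

```text
clock: 27.23
eef_pos: [475.7, -343.5, 207.1]
tool_rot: [-1.572, -0.002, 2.975]
force: [1.5, -0.8, -3.4]
width: 63.3
```

```bash
python3 st.py d3 side;  python3 - <<'E'
import cv2
a=cv2.imread('pics/d3_side.png')[80:200,245:375];cv2.imwrite('pics/d3.png',cv2.resize(a,None,fx=5,fy=5,interpolation=cv2.INTER_CUBIC))
E
python3 d.py 520 0 250 0 -7 -1 465 290 200 0 -4.2 -1
```

```text
clock 27.233
qpos [ 0.642  0.566 -0.1    1.723  0.069  0.859 -1.225]
eef_pos [ 475.738 -343.494  207.146]
tool_rot [-1.572e+00 -2.000e-03  2.975e+00]
force [ 1.484 -0.813 -3.393]
torque [-0.059 -0.086 -0.013]
width 63.325
a [-0.001  0.002 -1.   ] z [-0.166 -0.986 -0.001]
clock 27.28 q [ 0.64  0.56 -0.1   1.71  0.07  0.86 -1.22] F [ 1.7 -1.4  3.6] w 63.4
d cm [ 3.98 34.65  0.6 ] rot [0.007 0.012 0.045] pad now [ 479.9 -346.3  244. ] rows 8.4 0.4
clock 27.28 q [ 0.64  0.56 -0.1   1.71  0.07  0.86 -1.22] F [ 1.7 -1.4  3.6] w 63.4
d cm [-1.52 63.65 -4.4 ] rot [0.006 0.012 0.094] pad now [ 479.9 -346.3  244. ] rows 15.3 0.8
```

View pics/d3.png

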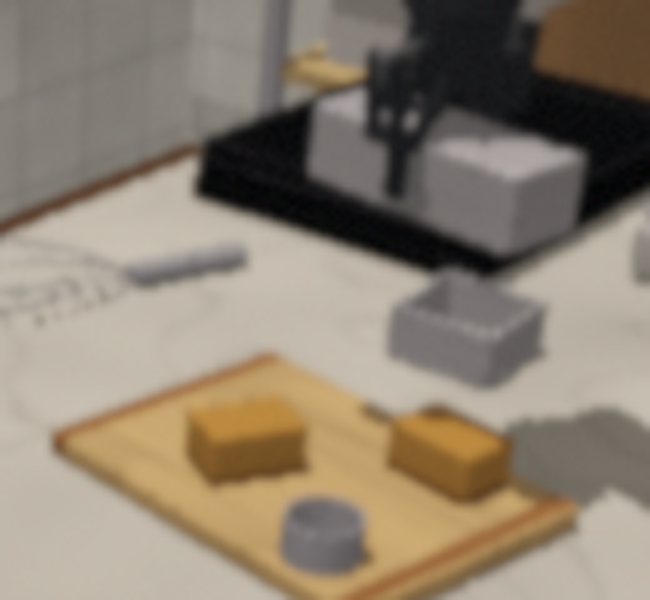

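Both loaves lie flat on the board at (247,437) and (450,450) in the crop. I carry the empty mould back to the tray.

{"op": "servo_tool", "data": {"increments": [{"dx": 1,"dy": 2,"dz": 1,"ax": 0,"ay": 0,"az": 0,"claw": 1},{"dx": 2,"dy": 6,"dz": 1,"ax": 0,"ay": 0,"az": 0,"claw": 1},{"dx": 3,"dy": 10,"dz": 1,"ax": 0,"ay": 0,"az": 0.01,"claw": 1},{"dx": 4,"dy": 14,"dz": 1,"ax": 0,"ay": 0,"az": 0.02,"claw": 1},{"dx": 5,"dy": 18,"dz": 1,"ax": 0,"ay": 0,"az": 0.03,"claw": 1},{"dx": 5,"dy": 22,"dz": 1,"ax": 0,"ay": 0,"az": 0.04,"claw": 1},{"dx": 5,"dy": 26,"dz": 1,"ax": 0,"ay": 0,"az": 0.05,"claw": 1},{"dx": 5,"dy": 30,"dz": 1,"ax": 0,"ay": 0,"az": 0.05,"claw": 1}]}}

```text
clock: 27.95
eef_pos: [526.2, -42.1, 216.1]
tool_rot: [-1.572, 0.001, 3.025]
force: [0.1, 0.7, -3.5]
width: 63.6
```

{"op": "servo_tool", "data": {"increments": [{"dx": 0,"dy": 4,"dz": 0,"ax": 0,"ay": 0,"az": 0,"claw": 1},{"dx": -1,"dy": 8,"dz": 0,"ax": 0,"ay": 0,"az": 0,"claw": 1},{"dx": -2,"dy": 12,"dz": 0,"ax": 0,"ay": 0,"az": 0.01,"claw": 1},{"dx": -3,"dy": 16,"dz": 0,"ax": 0,"ay": 0,"az": 0.02,"claw": 1},{"dx": -4,"dy": 20,"dz": 0,"ax": 0,"ay": 0,"az": 0.03,"claw": 1},{"dx": -5,"dy": 24,"dz": 0,"ax": 0,"ay": 0,"az": 0.04,"claw": 1},{"dx": -6,"dy": 28,"dz": 0,"ax": 0,"ay": 0,"az": 0.04,"claw": 1},{"dx": -6,"dy": 31,"dz": 0,"ax": 0,"ay": 0,"az": 0.04,"claw": 1}]}}

```text
clock: 28.62
eef_pos: [463.4, 270.2, 216.3]
tool_rot: [-1.573, -0.001, 3.069]
force: [0.6, -0.4, -4.0]
width: 63.5
```

```bash
python3 d.py 465.3 288 120 0 -4.2 -1
```

```text
clock 28.62 q [-0.47  0.49 -0.15  1.85  0.09  0.81 -2.32] F [ 0.6 -0.4 -4. ] w 63.5
d cm [  0.19   1.78 -12.43] rot [-0.003 -0.001 -0.001] pad now [463.5 270.1 244.3] rows 3.0 0.0
```

{"op": "servo_tool", "data": {"increments": [{"dx": 0.1,"dy": 1,"dz": -3,"ax": 0,"ay": 0,"az": 0,"claw": 1},{"dx": 0.2,"dy": 1.7,"dz": -6.5,"ax": 0,"ay": 0,"az": 0,"claw": 1},{"dx": 0.2,"dy": 1.7,"dz": -10,"ax": 0,"ay": 0,"az": 0,"claw": 1},{"dx": 0.2,"dy": 1.7,"dz": -13.5,"ax": 0,"ay": 0,"az": 0,"claw": 1},{"dx": 0.2,"dy": 1.7,"dz": -16,"ax": 0,"ay": 0,"az": 0,"claw": 1},{"dx": 0.2,"dy": 1.7,"dz": -18,"ax": 0,"ay": 0,"az": 0,"claw": 1},{"dx": 0.2,"dy": 1.7,"dz": -19,"ax": 0,"ay": 0,"az": 0,"claw": 1},{"dx": 0.2,"dy": 1.7,"dz": -19.4,"ax": 0,"ay": 0,"az": 0,"claw": 1}]}}

```text
clock: 29.28
eef_pos: [467.9, 282.7, 20.3]
tool_rot: [-1.57, -0.002, 3.065]
force: [-1.2, -0.3, -2.9]
width: 62.7
```

```bash
python3 d.py 465.3 288 36 0 -4.2 -1; python3 st.py e1 wrist side
```

```text
clock 29.28 q [-0.54  0.8  -0.09  1.95  0.16  0.4  -2.39] F [-1.2 -0.3 -2.9] w 62.7
d cm [-0.26  0.53 -1.23] rot [ 0.    -0.002  0.004] pad now [468.  282.7  48.3] rows 0.3 0.0
clock 29.283
qpos [-0.538  0.804 -0.087  1.95   0.161  0.396 -2.395]
eef_pos [467.948 282.658  20.311]
tool_rot [-1.570e+00 -2.000e-03  3.065e+00]
force [-1.186 -0.272 -2.932]
torque [ 0.014 -0.024  0.013]
width 62.722
a [-0.002 -0.    -1.   ] z [-0.077 -0.997  0.   ]
```

View pics/e1_side.png

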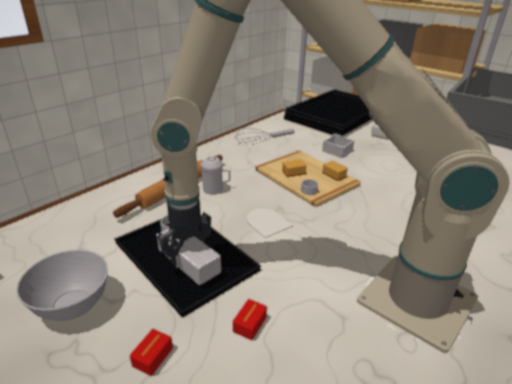

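View pics/e1_wrist.png

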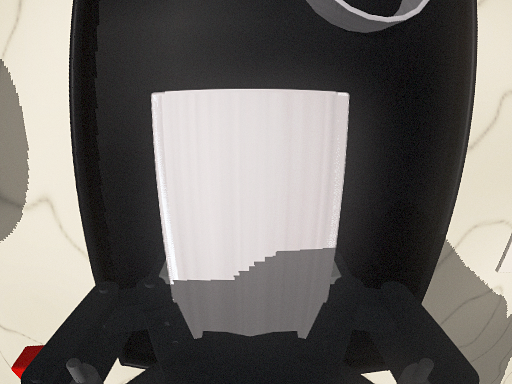

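Over the tray and well inside its walls. I creep down.

{"op": "servo_tool", "data": {"increments": [{"dx": 0,"dy": 0.2,"dz": -0.3,"ax": 0,"ay": 0,"az": 0,"claw": 1},{"dx": 0,"dy": 0.2,"dz": -0.6,"ax": 0,"ay": 0,"az": 0,"claw": 1},{"dx": 0,"dy": 0.2,"dz": -0.8,"ax": 0,"ay": 0,"az": 0,"claw": 1},{"dx": 0,"dy": 0.2,"dz": -0.9,"ax": 0,"ay": 0,"az": 0,"claw": 1},{"dx": 0,"dy": 0.2,"dz": -1,"ax": 0,"ay": 0,"az": 0,"claw": 1},{"dx": 0,"dy": 0.2,"dz": -1.1,"ax": 0,"ay": 0,"az": 0,"claw": 1}]}}

```text
clock: 29.88
eef_pos: [468.7, 285.0, 10.5]
tool_rot: [-1.572, 0.0, 3.064]
force: [-0.0, 0.2, -2.9]
width: 63.7
```

{"op": "servo_tool", "data": {"increments": [{"dx": 0,"dy": 0,"dz": -0.1,"ax": 0,"ay": 0,"az": 0,"claw": 1},{"dx": 0,"dy": 0,"dz": -0.15,"ax": 0,"ay": 0,"az": 0,"claw": 1}]}}

```text
clock: 30.05
eef_pos: [468.5, 284.9, 8.8]
tool_rot: [-1.572, -0.0, 3.064]
force: [0.5, -0.0, -3.4]
width: 63.5
```

{"op": "servo_tool", "data": {"increments": [{"dx": 0,"dy": 0,"dz": -0.1,"ax": 0,"ay": 0,"az": 0,"claw": 1},{"dx": 0,"dy": 0,"dz": -0.15,"ax": 0,"ay": 0,"az": 0,"claw": 1},{"dx": 0,"dy": 0,"dz": -0.15,"ax": 0,"ay": 0,"az": 0,"claw": 1}]}}

```text
clock: 30.3
eef_pos: [468.4, 284.9, 7.2]
tool_rot: [-1.572, -0.0, 3.065]
force: [0.5, -0.3, -3.0]
width: 63.3
```

{"op": "servo_tool", "data": {"increments": [{"dx": 0,"dy": 0,"dz": -0.05,"ax": 0,"ay": 0,"az": 0,"claw": 1},{"dx": 0,"dy": 0,"dz": -0.1,"ax": 0,"ay": 0,"az": 0,"claw": 1},{"dx": 0,"dy": 0,"dz": -0.1,"ax": 0,"ay": 0,"az": 0,"claw": 1}]}}

```text
clock: 30.55
eef_pos: [468.5, 284.9, 6.3]
tool_rot: [-1.572, -0.0, 3.064]
force: [0.2, -0.2, -2.9]
width: 63.1
```

{"op": "servo_tool", "data": {"increments": [{"dx": 0,"dy": 0,"dz": -0.05,"ax": 0,"ay": 0,"az": 0,"claw": 1},{"dx": 0,"dy": 0,"dz": -0.1,"ax": 0,"ay": 0,"az": 0,"claw": 1},{"dx": 0,"dy": 0,"dz": -0.15,"ax": 0,"ay": 0,"az": 0,"claw": 1}]}}

```text
clock: 30.8
eef_pos: [468.5, 285.0, 4.8]
tool_rot: [-1.572, -0.0, 3.064]
force: [0.4, 0.1, -2.8]
width: 63.1
```

```bash
python3 st.py e2 side;  python3 - <<'E'
import cv2
a=cv2.imread('pics/e2_side.png')[190:310,110:270];cv2.imwrite('pics/e2.png',cv2.resize(a,None,fx=5,fy=5,interpolation=cv2.INTER_CUBIC))
E
```

```text
clock 30.8
qpos [-0.545  0.832 -0.08   1.949  0.164  0.365 -2.4  ]
eef_pos [468.502 284.957   4.822]
tool_rot [-1.572 -0.     3.064]
force [ 0.367  0.08  -2.792]
torque [-0.022  0.038 -0.014]
width 63.112
a [-0.     0.001 -1.   ] z [-0.077 -0.997 -0.001]
```

View pics/e2.png

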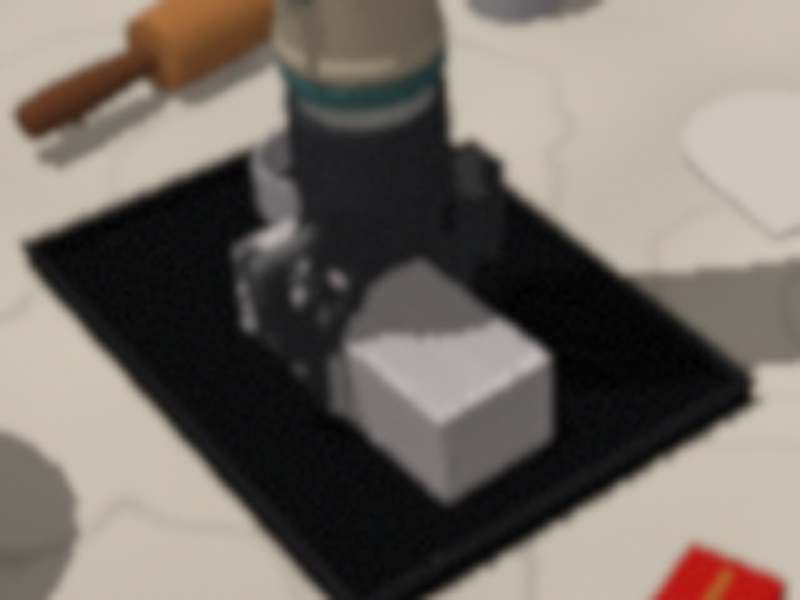

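{"op": "servo_tool", "data": {"increments": [{"dx": 0,"dy": 0,"dz": -0.05,"ax": 0,"ay": 0,"az": 0,"claw": 1},{"dx": 0,"dy": 0,"dz": -0.1,"ax": 0,"ay": 0,"az": 0,"claw": 1},{"dx": 0,"dy": 0,"dz": -0.15,"ax": 0,"ay": 0,"az": 0,"claw": 1}]}}

```text
clock: 31.1
eef_pos: [468.4, 285.0, 3.4]
tool_rot: [-1.572, -0.0, 3.064]
force: [-1.3, -0.1, 0.6]
width: 63.3
```

{"op": "servo_tool", "data": {"increments": [{"dx": 0,"dy": 0,"dz": -0.05,"ax": 0,"ay": 0,"az": 0,"claw": 1},{"dx": 0,"dy": 0,"dz": -0.1,"ax": 0,"ay": 0,"az": 0,"claw": 1}]}}

```text
clock: 31.27
eef_pos: [468.4, 285.0, 3.1]
tool_rot: [-1.571, -0.0, 3.064]
force: [-3.8, -0.9, 12.6]
width: 63.4
```

```bash
python3 - <<'E'
from h import *
g=get_image("side");a=g["color"][240:300,180:230,::-1];cv2.imwrite('pics/e3.png',cv2.resize(a,None,fx=10,fy=10,interpolation=cv2.INTER_CUBIC))
ax=np.array([np.cos(np.radians(-4.4)),np.sin(np.radians(-4.4)),0]);w=np.array([-ax[1],ax[0],0]);c=np.array([468.4,285,0])
for s in(1,-1):
  for z in (3,8,53,58):
    p=c-85*ax+32*s*w;p[2]=z;print(s,z,((proj(g,p)-[180,240])*10).round())
E
```

```text
1 3 [190. 507.]
1 8 [189. 491.]
1 53 [178. 348.]
1 58 [177. 331.]
-1 3 [403. 374.]
-1 8 [402. 359.]
-1 53 [397. 217.]
-1 58 [397. 201.]
```

View pics/e3.png

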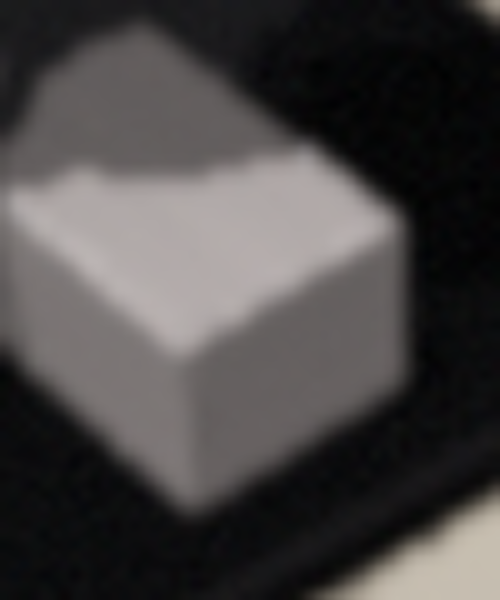

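The near corners project to bottom at z = 3 and top at z = 53 (observed (190,512) and (180,350), predicted (190,507) and (178,348)), so the mould is seated on the tray. I release.

{"op": "servo_tool", "data": {"increments": [{"dx": 0,"dy": 0,"dz": 0.03,"ax": 0,"ay": 0,"az": 0,"claw": 0.3},{"dx": 0,"dy": 0,"dz": 0.03,"ax": 0,"ay": 0,"az": 0,"claw": -0.3},{"dx": 0,"dy": 0,"dz": 0.1,"ax": 0,"ay": 0,"az": 0,"claw": -1},{"dx": 0,"dy": 0,"dz": 0.1,"ax": 0,"ay": 0,"az": 0,"claw": -1},{"dx": 0,"dy": 0,"dz": 0.1,"ax": 0,"ay": 0,"az": 0,"claw": -1}]}}

```text
clock: 31.73
eef_pos: [468.9, 285.2, 3.4]
tool_rot: [-1.572, 0.0, 3.064]
force: [0.2, -0.3, 0.6]
width: 85.7
```

{"op": "servo_tool", "data": {"increments": [{"dx": 0,"dy": 0,"dz": 1,"ax": 0,"ay": 0,"az": 0,"claw": -1},{"dx": 0,"dy": 0,"dz": 4,"ax": 0,"ay": 0,"az": 0,"claw": -1},{"dx": 0,"dy": 0,"dz": 8,"ax": 0,"ay": 0,"az": 0,"claw": -1},{"dx": 0,"dy": 0,"dz": 12,"ax": 0,"ay": 0,"az": 0,"claw": -1},{"dx": 0,"dy": -3,"dz": 16,"ax": 0,"ay": 0,"az": 0,"claw": -1},{"dx": 0,"dy": -7,"dz": 20,"ax": 0,"ay": 0,"az": 0,"claw": -1},{"dx": 0,"dy": -11,"dz": 24,"ax": 0,"ay": 0,"az": 0,"claw": -1},{"dx": 0,"dy": -15,"dz": 25,"ax": 0,"ay": 0,"az": 0,"claw": -1}]}}

```text
clock: 32.4
eef_pos: [469.2, 165.9, 240.0]
tool_rot: [-1.574, 0.004, 3.067]
force: [1.5, -0.7, 0.7]
width: 85.2
```

{"op": "servo_tool", "data": {"increments": [{"dx": 0,"dy": -4,"dz": 0,"ax": 0,"ay": 0,"az": 0,"claw": -1},{"dx": 0,"dy": -7,"dz": 0,"ax": 0,"ay": 0,"az": 0,"claw": -1},{"dx": 0,"dy": -8,"dz": 0,"ax": 0,"ay": 0,"az": 0,"claw": -1},{"dx": 0,"dy": -8,"dz": 0,"ax": 0,"ay": 0,"az": 0,"claw": -1},{"dx": 0,"dy": -8,"dz": 0,"ax": 0,"ay": 0,"az": 0,"claw": -1}]}}

```text
clock: 32.82
eef_pos: [468.6, 85.8, 236.9]
tool_rot: [-1.573, 0.0, 3.064]
force: [0.6, 1.1, 0.6]
width: 85.7
```

```bash
python3 st.py f1 side top
```

```text
clock 32.817
qpos [-0.121  0.378 -0.16   1.977  0.081  0.792 -1.975]
eef_pos [468.603  85.752 236.935]
tool_rot [-1.573  0.     3.064]
force [0.616 1.117 0.559]
torque [0.07  0.032 0.017]
width 85.745
a [ 0.001  0.002 -1.   ] z [-0.078 -0.997 -0.002]
```

View pics/f1_side.png

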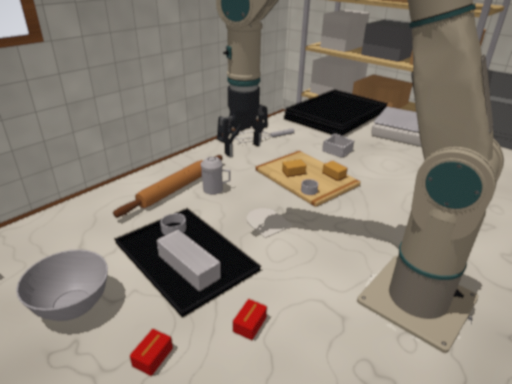

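View pics/f1_top.png

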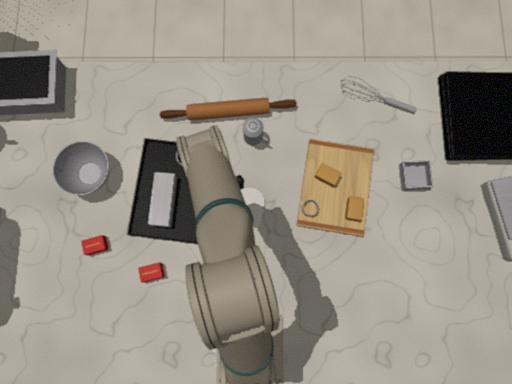

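The mould lies flat, upside down, on the tray at top-view (162,200). The loaves lie on the board at (328,175) and (355,208). The cutters, dredger, bowl, tin and pin are where they were, and the arm touches nothing.

```bash
python3 -c "
from cell import *
print(finish_job())"
```

```text
the job is handed in; nothing more can be done
None
```

The job is handed in, with the clock at about 33 s of the allowed 70 s. Both loaves are on the board and the empty mould is back on the tray, lying flat and upside down.

**What I did:**
- I gripped the mould on the tray and turned it over in two quarter swings, standing it on its end on the board in between.
- The first rap on the board freed one loaf. I lifted off it, turned the mould to a clear strip of the board, and a second rap freed the other. I lifted straight off and set the mould back on the tray.

**Last checks:**
- **Loaves:** both lie flat, bottoms up, well inside the board.
- **Mould:** it is seated on the tray floor; its corners in the side picture match a floor height of 3 mm.
- **Bystanders:** the ones I could see had not moved. In the top view the arm hid part of the wide cutter and the scraper; the side view shows both in place.

**What did not go smoothly:**
- **Joint limits:** my first tilted approach ran into joint limits in free air, so I re-planned it.
- **Caught lips:** after the first rap I lowered the mould a little, and its lips caught on the freed loaf with about 25 N. I lifted off again, and the loaf stayed flat. The loaves therefore lie at different angles, about 90 mm apart, instead of side by side.
- **Slipped grip:** during the second rap the mould slipped about 4 mm in the grip, so when I set it down the fingertips were about level with the tray floor and may have touched it.

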